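# Set up the labelling bench for a two-lane run

## Robot

A 7-joint arm with a two-finger parallel gripper is mounted at the origin on the work surface. World frame = base frame: x ahead of the robot, y to its left, z up, the work surface at z = 0. Lengths are in m, angles in rad, forces in N, time in s.
With the tool pointing down it reaches from about 0.425 to 0.875 m from the base axis. Payload 8.4 kg.
Tool frame: the origin (TCP) lies between the finger pads; the fingertips stand 17 mm ahead of it and the grasp point (between the pads) lies 2 mm behind it; z points along the fingers, y is the line along which they close (so a half turn about z gives the same grasp; the last joint's range is limited). The gripper opens to 85 mm and grips with 20 to 120 N. Pads are 22 mm wide; open, the fingers measure 114 mm over their backs; the gripper's body (76 mm by 85 mm) begins 54 mm behind the grasp point. The pads swing forward as they close: fully open they stand 13 mm farther back than shut.
Start: joints at [1.134, 0.333, 0.04, 1.465, -0.013, 1.343, -0.059], TCP at [0.215, -0.613, 0.213] pointing down, gripper open.
Joint ranges: [-2.58, 2.58], [-0.38, 2.09], [-1.3, 1.39], [0.25, 2.4], [-1.5, 4.64], [0.08, 2.09], [-2.65, 2.65]. Speed limits (rad/s): [2.22, 2.22, 2.79, 2.79, 3.14, 3.14, 3.14].

## Interface

Orientations are given as a 3x3 rotation matrix whose columns are the frame's x, y, z axes.
In Python, from cell import get_state, snapshot, job_done gives the robot as it stands.
- The arm moves only by the tool drive_tool, never from a script. Its argument "steps" is a list of rows, each an object of numbers: "rx", "ry", "rz": the turn, a rotation vector about the tool's x, y, z in units of 5 degrees (1.0 is 5 degrees); "dx", "dy", "dz": the shift along the tool's x, y, z in units of 50 mm (1.0 is 50 mm); "hand": the closure, from 0 (fully open) to 1 (shut). A call has 1 to 20 rows; each row is the pose to reach, as a shift and turn from the pose commanded when the call began, along the tool's axes at that moment; what a row does not reach only later rows make up. A row lasts 1/10 s, in which the tool goes at most 50 mm and 8.59 degrees, less where a joint would pass 70% of its speed; a pose out of reach is approached as far as the arm can. A call with a gripper value outside its range is refused whole. The fingers move at their own pace and stop on an object; the grip force is fixed at half the most. Time passes only in rows, so rows that repeat a pose let the fingers close. It gives the time, the measured TCP pose, the force, the opening and the grip force at its end, in the units of the state.
- get_state(): the state, without advancing time (a new reading comes with each control period).
- snapshot(name): name is "side" or "top"; returns a dict with "pixels" (420x560x3 uint8, red, green, blue), "fov_y" (degrees; the focal length in pixels is half the picture's height over the tangent of half this angle, whatever the lens; pixels are square), "cx", "cy" (the principal point, pixels), "k1" (the pictures are not rectified: a ray, as slopes to the right and down, at radius r is drawn at 1 + k1 r^2 times it, then the intrinsics apply), "pose" (4x4, takes a point from camera to world coordinates). Camera axes: x right, y down, z forward; pixel columns grow to the right and rows downward; lengths in m; the calibration is good to about 2 mm. A picture is of the moment at which its call begins. There is no depth.
- job_done(): hands the job in; it is judged then, once.
The state is a dict: "clock": time; "q": joint angles; "dq": joint speeds; "joint_efforts": joint torques, N m; "eef_pos": TCP position; "eef_rot": TCP orientation; "contact_force": force on the tool from outside, world axes, zero at the start; "moment": the same for the moment, N m; "opening": finger opening in m; "grasp_force": force on a finger pad.
Only numpy, scipy, OpenCV 4.12 (cv2) and the standard library are available. Lean on these libraries where they do the work, as an engineer would, in place of code of your own. Each camera call takes 0.05 s, during which the arm holds its last target. There are 200 camera calls.

## Task

Set the bench up for the two-lane label run. The red stop is not needed for it: slide it along the rail's T-slot to the open end, lift it out and put it in the yellow parts tray. Load the unwinder's spindle from the bottom up with the green label roll, the white lane spacer (hub up, as it lies), the orange label roll and the dark steel collar, each seated on the one below, and leave the blue roll where it is.

Things in the scene. Friction and masses are not known exactly. Their poses are not given: they have to be found in the camera images.
- green_roll: Roll of labels, green, lying flat (hole upright): outside diameter 58 mm, height 20 mm, through hole 26 mm, 0.06 to 0.13 kg. Origin: centre of its underside, z up.
- orange_roll: Roll of labels, orange, otherwise as the green one (58 mm across, 20 mm high, hole 26 mm). Origin: centre of its underside, z up.
- blue_roll: Roll of labels, blue, same size as the other two (58 mm across, 20 mm high, hole 26 mm), for another job: it stays where it is. Origin: centre of its underside.
- spacer: White plastic lane spacer lying hub up: a flange 58 mm in diameter and 4 mm thick at the bottom, on it a round hub 35 mm in diameter and 10 mm high (14 mm high in all), through hole 26 mm, about 0.05 kg. Grip it by the hub. Origin: centre of the flange's underside, z up.
- collar: Dark steel shaft collar, a plain thick ring lying flat: outside diameter 36 mm, height 12 mm, through hole 26 mm, about 0.08 kg. Origin: centre of its underside, z up.
- unwinder: Fixed label unwinder: dark base 130 x 150 x 10 mm, round lower flange 90 mm wide, its top 18 mm above the bench, upright spindle 16 mm thick, its top 84 mm above the bench, tapered to 6 mm over the last 8. White guide roller 52 mm high at x +53, y +60. Origin: on the spindle's axis at bench level, z up. Loaded, the undersides of green roll, spacer, orange roll, collar are 18, 38, 52, 72 mm up.
- bed: Fixed label-placing bed. Aluminium T-slot rail, 220 mm along its x, 40 wide, 30 high; on its -y side a steel deck 105 wide, 20 high, its outer fence 43 high. Origin: bench level, under the rail's middle. The slot runs along the middle of the rail's top: mouth 13 mm, lips 6 thick, chamber 25 wide, 10 high. The end at x -110 has a black cap, the end at x +110 is open.
- stop: Red stop on the rail, unclamped, slides easily, held down by its foot. Block 36 (x) x 38 x 16 mm resting on the rail, on it a black round knob 26 wide, 24 high to grip; below, a 9 mm neck and foot 36 x 20 x 6 in the slot; paddle 68 mm towards -y over the deck. Origin: centre of foot's underside, 16 mm over the bench; knob 30 to 54 mm above it. Clear of the rail at bed x over 128 mm. 0.1-0.2 kg.
- tray: Yellow open parts tray, fixed to the bench: 170 mm (x) by 130 mm (y), walls 28 mm high and 4 mm thick, floor 4 mm thick, empty. Origin: centre of its underside, z up.
Mind the look-alikes: they are no part of the job. What is meant by the stop is not pink or purple, and is the smaller of those in its own colour.

How it is judged:
At the end, for the whole second after the job is handed in: Spindle, bottom up: green roll, spacer (hub up), orange roll, collar, all flat, each seated on the one below (heights within 4 mm, axis within 7 mm of the spindle). Stop in the tray, its origin inside the walls and under 35 mm up. Blue roll within 25 mm of its start. All at rest (horizontal distance between each of green_roll, spacer, orange_roll, collar and unwinder below 0.007 m and z of green_roll in the frame of unwinder between 0.014 and 0.022 m and angle between each of green_roll, spacer, orange_roll, collar's own z axis and vertical below 0.12 rad and z of spacer in the frame of unwinder between 0.034 and 0.042 m and z of orange_roll in the frame of unwinder between 0.048 and 0.056 m and z of collar in the frame of unwinder between 0.068 and 0.076 m and x of stop in the frame of tray between -0.075 and 0.075 m and y of stop in the frame of tray between -0.055 and 0.055 m and z of stop in the frame of tray between -0.001 and 0.035 m and distance of blue_roll from where it was at the start of the episode below 0.025 m and linear speed of each of green_roll, spacer, orange_roll, collar, stop below 0.02 m/s); the robot touches nothing.
It fails at once if the stop is wrenched up through the lips of the slot instead of slid out of its end (z of stop in the frame of bed between 0.024 and 0.045 m and x of stop in the frame of bed between -0.11 and 0.1 m and y of stop in the frame of bed between -0.02 and 0.02 m).
It fails at once if the blue roll is pushed or carried away from its place (more than 25 mm) (distance of blue_roll from where it was at the start of the episode above 0.025 m).
It also fails if it takes over 128 s, if anything falls off the work surface, if the arm or the gripper's body presses on something with over 40 N, if the wrist force passes 120 N, or if a joint passes its speed limit or range.

## Working session

There is one attempt and no reset: what is moved stays moved. The work goes in short steps, Python scripts to look and compute and a tool call to move; the robot and the scene stay as the last step left them, time stands still between calls to the robot, and variables do not carry over. Pictures are saved under pics/ and viewed, at most 14 in all, crops included, and the job is handed in when it is done.

Besides the shell and the picture viewer there is one more tool, called after "Emit:" as name(argument=value, ...), one argument or row to a line, values as JSON. drive_tool: Moves the arm, as the interface text tells. Its arguments: {"type":"object","properties":{"steps":{"type":"array"}},"required":["steps"]}

```bash
ls; mkdir -p pics; cat > h.py <<'E'
import numpy as np,cv2,pickle
from cell import get_state,snapshot,job_done
def take(tag):
    o={}
    for n in("top","side"):
        s=snapshot(n);o[n]=s
        cv2.imwrite(f"pics/{tag}_{n}.png",s["pixels"][:,:,::-1])
    pickle.dump(o,open(f"{tag}.pkl","wb"));return o
def K(s):
    h=s["pixels"].shape[0];f=h/2/np.tan(np.radians(s["fov_y"])/2)
    return np.array([[f,0,s["cx"]],[0,f,s["cy"]],[0,0,1.]]),np.array([s["k1"],0,0,0.])
def ray(s,p):
    k,d=K(s);u=cv2.undistortPoints(np.array(p,float).reshape(-1,1,2),k,d).reshape(-1,2)
    P=np.array(s["pose"]);r=np.c_[u,np.ones(len(u))]@P[:3,:3].T
    return P[:3,3],r
def onz(s,p,z):
    c,r=ray(s,p);return c+r*((z-c[2])/r[:,2])[:,None]
def proj(s,X):
    k,d=K(s);P=np.linalg.inv(np.array(s["pose"]))
    return cv2.projectPoints(np.array(X,float).reshape(-1,1,3),cv2.Rodrigues(P[:3,:3])[0],P[:3,3],k,d)[0].reshape(-1,2)
E
python3 - <<'E'
from h import *
o=take("a")
for n in o:
    s=o[n];print(n,s["fov_y"],s["cx"],s["cy"],s["k1"],np.round(s["pose"],3).tolist())
s=get_state();print(s)
E
```

```text
pics
top 49.70794423732156 280.9808797393992 209.04416154831466 0.012754212072360294 [[0.005, -0.989, 0.145, 0.35], [-1.0, -0.005, 0.001, -0.009], [0.0, -0.145, -0.989, 1.081], [0.0, 0.0, 0.0, 1.0]]
side 48.33165440206976 286.4524403268867 211.40478667569928 -0.13543531692737107 [[-0.993, -0.054, 0.105, 0.368], [-0.117, 0.579, -0.807, 0.912], [-0.017, -0.813, -0.581, 0.719], [0.0, 0.0, 0.0, 1.0]]
{'clock': 0.1, 'q': array([ 1.13379019,  0.33384683,  0.03985871,  1.46618311, -0.01340943,
        1.34328266, -0.05850089]), 'dq': array([ 5.18732059e-04, -2.61443139e-03,  1.05273774e-03, -2.42824354e-03,
        9.62079334e-04, -3.20854232e-04,  3.00217108e-05]), 'joint_efforts': array([ 5.49010423e-03, -6.60017753e+01,  1.37154993e+00, -4.06469429e+01,
        1.72572630e-02,  9.08343267e-03, -1.18789371e-04]), 'eef_pos': array([ 0.21526462, -0.6128596 ,  0.21210562]), 'eef_rot': array([[ 9.43485601e-01,  3.31413046e-01, -5.59814535e-04],
       [ 3.31413509e-01, -9.43484650e-01,  1.34208555e-03],
       [-8.33917589e-05, -1.45176849e-03, -9.99998943e-01]]), 'contact_force': array([-0.39462579, -0.63573673, -0.05890755]), 'moment': array([-0.00723904,  0.04166691,  0.00190898]), 'grasp_force': 0.0, 'opening': 0.08581680415002063}
```

View pics/a_top.png

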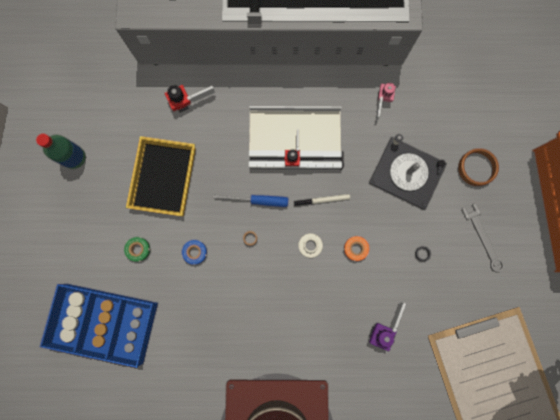

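View pics/a_side.png

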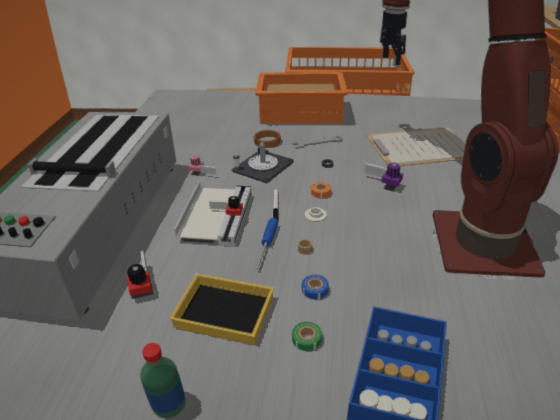

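The stop candidates in the top view are red on the rail at (292,157), red on the bench at (178,95), pink at (388,93) and purple at (382,337). The one on the rail is red and smaller, and it sits in the slot. I'll confirm that in a crop. The thin brown ring at (250,238) is not a roll.

```bash
python3 - <<'E'
from h import *
o=pickle.load(open("a.pkl","rb"));im=o["top"]["pixels"][:,:,::-1]
sd=o["side"]["pixels"][:,:,::-1]
A=cv2.resize(im[75:185,160:450],None,fx=2.7,fy=2.7,interpolation=cv2.INTER_CUBIC)
B=cv2.resize(sd[120:300,110:370],None,fx=1.66,fy=1.66,interpolation=cv2.INTER_CUBIC)
C=np.zeros((A.shape[0]+B.shape[0],max(A.shape[1],B.shape[1]),3),np.uint8)
C[:A.shape[0],:A.shape[1]]=A;C[A.shape[0]:,:B.shape[1]]=B
print(C.shape);cv2.imwrite("pics/crop.png",C)
s=o["top"];hsv=cv2.cvtColor(im,cv2.COLOR_BGR2HSV)
def blobs(name,lo,hi,z,s=s,hsv=hsv,amin=40):
    m=cv2.inRange(hsv,np.array(lo),np.array(hi))
    n,l,st,c=cv2.connectedComponentsWithStats(m)
    for i in range(1,n):
        if st[i,4]>amin:
            p=(l==i).astype(np.uint8);cs=cv2.findContours(p,0,2)[0][0]
            e=cv2.minAreaRect(cs);w=onz(s,[e[0]],z)[0]
            (x,y),r=cv2.minEnclosingCircle(cs)
            print(name,st[i,4],np.round(e[0],1),np.round(e[1],1),round(e[2],1),"w",np.round(w,4),"circ",np.round((x,y,r),1),np.round(onz(s,[(x,y)],z)[0],4))
blobs("green",(45,80,40),(85,255,255),.02)
blobs("orange",(5,150,120),(18,255,255),.02)
blobs("blue",(100,120,60),(125,255,255),.02)
blobs("red",(0,150,100),(4,255,255),.05,amin=20)
blobs("red2",(172,150,100),(180,255,255),.05,amin=20)
blobs("yellow",(20,150,100),(35,255,255),.028)
blobs("white",(0,0,190),(180,60,255),.004,amin=80)
blobs("cream",(15,10,170),(40,90,255),.004,amin=80)
blobs("dark",(0,0,0),(180,255,60),.012)
E
```

```text
(596, 783, 3)
green 473 [ 59.5 149.1] [24.2 23.7] 29.7 w [0.6479 0.5247 0.02  ] circ [ 58.4 148.5  13.7] [0.6492 0.5273 0.02  ]
green 275 [136.  248.5] [23. 24.] 90.0 w [0.4101 0.3292 0.02  ] circ [136.5 248.9  12.6] [0.4091 0.328  0.02  ]
orange 288 [356.5 248.5] [23. 23.] 90.0 w [ 0.4125 -0.1852  0.02  ] circ [356.1 248.3  12.1] [ 0.4131 -0.1844  0.02  ]
blue 333 [269.  200.4] [36.4  9.4] 4.8 w [0.5254 0.0201 0.02  ] circ [269.  200.   18.2] [0.5263 0.0201 0.02  ]
blue 211 [193.5 251.5] [23. 23.] 90.0 w [0.4037 0.195  0.02  ] circ [193.9 252.   12.1] [0.4025 0.1941 0.02  ]
blue 5127 [ 98.3 324.9] [104.9  67.1] 12.1 w [0.2366 0.4055 0.02  ] circ [ 98.5 324.5  61.4] [0.2374 0.4052 0.02  ]
red 154 [177.  97.] [18.5 19.3] 65.6 w [0.7687 0.2405 0.05  ] circ [177.2  96.9  12.8] [0.769  0.2399 0.05  ]
red 121 [ 43.  139.5] [11. 12.] 90.0 w [0.6623 0.5496 0.05  ] circ [ 43.  139.5   6.5] [0.6623 0.5496 0.05  ]
red 83 [291.5 158. ] [14. 15.] 90.0 w [ 0.621  -0.0325  0.05  ] circ [291.5 158.    8.9] [ 0.621  -0.0325  0.05  ]
yellow 927 [160.7 176. ] [56.9 72.9] 10.0 w [0.5813 0.2771 0.028 ] 
[... 2824 characters left out ...]
0.2781 0.012 ]
dark 50 [292.  156.5] [8. 9.] 0.0 w [ 0.6348 -0.0346  0.012 ] circ [291.8 156.2   5.1] [ 0.6354 -0.0339  0.012 ]
dark 69 [321.  158.5] [ 1. 40.] 90.0 w [ 0.6301 -0.1048  0.012 ] circ [321.  158.5  20. ] [ 0.6301 -0.1048  0.012 ]
dark 75 [440.  167.5] [13.  8.] 90.0 w [ 0.609  -0.3915  0.012 ] circ [439.5 167.5   7.4] [ 0.609  -0.3903  0.012 ]
dark 74 [302.9 202.3] [ 4.3 16.2] 82.9 w [ 0.5224 -0.0606  0.012 ] circ [303.  203.5   8.1] [ 0.5196 -0.061   0.012 ]
dark 292 [276.5 410. ] [18. 57.] 90.0 w [ 0.0524 -0.0007  0.012 ] circ [276.5 418.5  28.5] [ 0.0346 -0.0008  0.012 ]
dark 255 [276. 415.] [ 8. 42.] 90.0 w [0.0419 0.0004 0.012 ] circ [276. 419.  21.] [0.0335 0.0003 0.012 ]
```

View pics/crop.png

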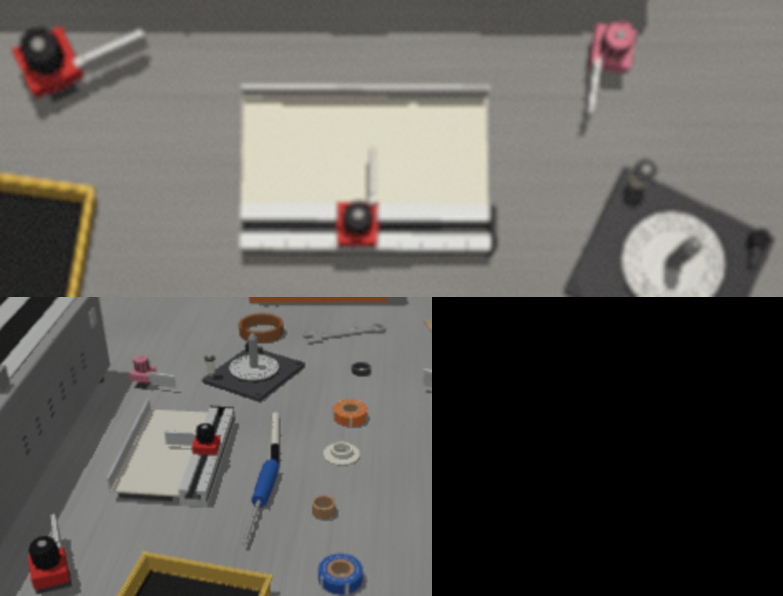

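The crop shows the small red stop sitting in the slot of the rail, at top (292,157) and side (234,205). The other red one is clearly larger and stands on the bench, so the rail stop is the one meant. The rail's black cap is at its right end (world -y), which makes the left end (world +y) the open one.

```bash
cat >> h.py <<'E'
def hull(s,lo,hi,box,inv=False,rgb=False):
    im=s["pixels"];h=cv2.cvtColor(im,cv2.COLOR_RGB2HSV)
    m=cv2.inRange(h,np.array(lo),np.array(hi))
    x0,y0,x1,y1=box;z=np.zeros_like(m);z[y0:y1,x0:x1]=m[y0:y1,x0:x1]
    n,l,st,_=cv2.connectedComponentsWithStats(z)
    i=1+np.argmax(st[1:,4]);c=cv2.findContours((l==i).astype(np.uint8),0,1)[0]
    return cv2.convexHull(np.vstack(c)).reshape(-1,2),st[i]
def cen(s,*a,**k):
    hl,st=hull(s,*a,**k);M=cv2.moments(hl.reshape(-1,1,2).astype(np.float32));return np.array([M["m10"]/M["m00"],M["m01"]/M["m00"]]),st[:4]
def tri(o,pt,ps):
    A=[];b=[]
    for s,p in((o["top"],pt),(o["side"],ps)):
        c,r=ray(s,[p]);r=r[0]/np.linalg.norm(r[0]);Pm=np.eye(3)-np.outer(r,r);A.append(Pm);b.append(Pm@c)
    return np.linalg.lstsq(np.vstack(A),np.hstack(b),rcond=None)[0]
E
python3 - <<'E'
from h import *
o=pickle.load(open("a.pkl","rb"));t,s=o["top"],o["side"]
W=((0,0,170),(180,70,255))
L=[("green",(45,80,40),(85,255,255),(115,230,160,270),(285,315,330,355),.010),
("orange",(5,150,90),(18,255,255),(335,230,380,270),(305,175,340,205),.010),
("blue",(100,120,40),(125,255,255),(175,235,215,270),(295,270,335,305),.010),
("spacer",(0,0,130),(180,80,255),(294,230,328,262),(300,203,332,226),.004),
("collar",(0,0,0),(180,255,70),(408,240,440,268),(316,154,340,170),.006),
("knob",(0,0,0),(180,255,60),(282,144,302,164),(222,190,246,212),.058),
("redblk",(0,150,80),(4,255,255),(280,145,305,170),(220,195,250,222),.038),
("tray",(20,120,80),(35,255,255),(120,130,200,220),(165,270,280,345),.014),
("flange",(0,0,150),(180,60,255),(388,150,430,195),(245,150,282,174),.018)]
for n,lo,hi,bt,bs,z in L:
    try:
        a,sa=cen(t,lo,hi,bt);b,sb=cen(s,lo,hi,bs)
        print(n,a.round(1),sa,b.round(1),sb,"top",onz(t,[a],z)[0][:2].round(4),"side",onz(s,[b],z)[0][:2].round(4),"tri",tri(o,a,b).round(4))
    except Exception as e: print(n,e)
# tray & bed angles
h,_=hull(t,(20,120,80),(35,255,255),(120,130,200,220));q=cv2.boxPoints(cv2.minAreaRect(h));print("traybox",onz(t,q,.028)[:,:2].round(3).tolist())
h,_=hull(t,(0,0,150),(180,90,255),(240,145,350,170));print("rail",onz(t,cv2.boxPoints(cv2.minAreaRect(h)),.03)[:,:2].round(4).tolist())
A=cv2.resize(t["pixels"][125:215,365:450,::-1],None,fx=4.6,fy=4.6,interpolation=cv2.INTER_CUBIC)
B=cv2.resize(s["pixels"][135:185,225:300,::-1],None,fx=5,fy=5,interpolation=cv2.INTER_CUBIC)
C=np.zeros((max(A.shape[0],B.shape[0]),A.shape[1]+B.shape[1],3),np.uint8);C[:A.shape[0],:A.shape[1]]=A;C[:B.shape[0],A.shape[1]:]=B
cv2.imwrite("pics/unw.png",C);print(C.shape,A.shape)
E
```

```text
green [136.4 248.9] [124 237  25  24] [306.5 335.7] [292 322  30  29] top [0.4098 0.3315] side [0.4109 0.331 ] tri [0.4103 0.3314 0.0104]
orange [356.2 248.4] [345 237  24  24] [320.6 189.8] [311 183  20  15] top [ 0.4133 -0.1862] side [ 0.4147 -0.1825] tri [ 0.4142 -0.1867  0.0072]
blue [193.7 251.8] [182 240  24  24] [314.8 286.4] [302 275  26  24] top [0.4034 0.1966] side [0.4047 0.1964] tri [0.404  0.1966 0.0101]
spacer [310.5 245.5] [294 230  34  32] [315.5 214. ] [300 203  32  23] top [ 0.42   -0.0789] side [ 0.4214 -0.0748] tri [ 0.421  -0.0791  0.0008]
collar [419.  255.7] [415 249  11  12] [327.  163.5] [322 160  11   8] top [ 0.3972 -0.3345] side [ 0.4037 -0.3381] tri [ 0.4004 -0.3339  0.0083]
knob [291.8 156.7] [288 152   9  10] [235.1 199.7] [228 190  16  19] top [ 0.622  -0.0331] side [ 0.6235 -0.0427] tri [ 0.6205 -0.0329  0.0647]
redblk [291.3 158.7] [284 151  16  15] [233.9 208.8] [226 203  16  12] top [ 0.6225 -0.0324] side [ 0.6259 -0.0308] tri [ 0.6246 -0.0323  0.0366]
tray [160.8 176.1] [126 137  69  79] [223.  308.2] [170 274 104  70] top [0.5841 0.2805] side [0.5848 0.2817] tri [0.5847 0.2808 0.013 ]
flange [409.  171.5] [391 154  37  36] [262.5 161.9] [249 156  28  13] top [ 0.5975 -0.3147] side [ 0.5983 -0.3096] tri [ 0.5989 -0.3157  0.0144]
traybox [[0.506, 0.356], [0.684, 0.334], [0.659, 0.197], [0.482, 0.222]]
rail [[0.6577, 0.0711], [0.6588, -0.1513], [0.6317, -0.1509], [0.6307, 0.0707]]
(414, 766, 3) (414, 391, 3)
```

View pics/unw.png

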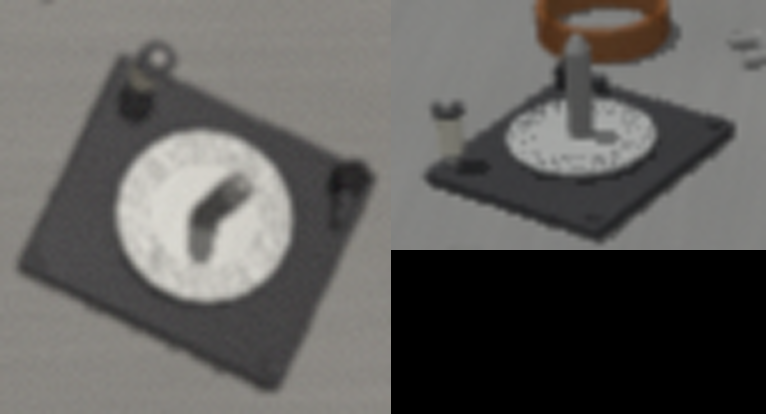

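The unwinder crop shows the flange centred at top (409,171), the spindle tip at about top (419,164) and side (262,143), and the guide roller at the upper left. There is also a dark post on the right. The spacer and collar boxes were clipped or partial, so I'll refine those.

```bash
python3 - <<'E'
from h import *
o=pickle.load(open("a.pkl","rb"));t,s=o["top"],o["side"]
print("tip",tri(o,(418.3,164.5),(261.8,143.5)).round(4))
print("post",tri(o,(365+350/4.6,125+175/4.6),(225+(575-391)/5,135+75/5)).round(4))
def otsu(im,box,dark,val=False):
    x0,y0,x1,y1=box;g=cv2.cvtColor(im,cv2.COLOR_RGB2GRAY)[y0:y1,x0:x1]
    g=cv2.resize(g,None,fx=4,fy=4,interpolation=cv2.INTER_CUBIC)
    _,m=cv2.threshold(g,0,255,(cv2.THRESH_BINARY_INV if dark else cv2.THRESH_BINARY)+cv2.THRESH_OTSU)
    n,l,st,_=cv2.connectedComponentsWithStats(m);i=1+np.argmax(st[1:,4])
    h=cv2.convexHull(np.vstack(cv2.findContours((l==i).astype(np.uint8),0,1)[0]));M=cv2.moments(h)
    c=np.array([M["m10"],M["m01"]])/M["m00"]
    return (c+.5)/4-.5+[x0,y0],st[i][:4]/4
for n,bt,bs,d in(("spacer",(292,228,330,264),(298,200,334,228),0),("collar",(408,240,440,268),(314,152,342,172),1)):
    a,sa=otsu(t["pixels"],bt,d);b,sb=otsu(s["pixels"],bs,d)
    z=.006
    print(n,a.round(1),sa,b.round(1),sb,onz(t,[a],z)[0].round(4),onz(s,[b],z)[0].round(4),tri(o,a,b).round(4))
E
```

```text
tip [ 0.5999 -0.32    0.0751]
post [ 0.6169 -0.3939  0.0136]
spacer [310.1 244.9] [ 6.5   5.25 24.25 24.25] [315.2 213.6] [ 6.75  7.   22.   13.75] [ 0.4212 -0.0779  0.006 ] [ 0.4222 -0.0737  0.006 ] [ 0.4219 -0.0781  0.0028]
collar [422.3 253.8] [ 6.75  6.25 16.25 16.25] [327.2 163.2] [ 7.75  7.25 12.    8.75] [ 0.4017 -0.3423  0.006 ] [ 0.4032 -0.34    0.006 ] [ 0.4025 -0.3428  0.0043]
```

```bash
cat >> h.py <<'E'
from scipy.spatial.transform import Rotation as R
def plan(x,y,z,psi=0):
    s=get_state();p=s["eef_pos"];Rm=s["eef_rot"];c,n=np.cos(np.radians(psi)),np.sin(np.radians(psi))
    T=np.array([[c,n,0],[n,-c,0],[0,0,-1.]])
    d=Rm.T@(np.array([x,y,z])-p);rv=R.from_matrix(Rm.T@T).as_rotvec(degrees=True)
    print("d",(d/.05).round(3),"r",(rv/5).round(2),"mm",np.linalg.norm(d).round(3)*1000)
E
python3 -c "
from h import *
plan(.622,-.033,.2)
print(len(get_state()))"
```

```text
d [11.518 -8.245  0.253] r [-0.02  0.    3.87] mm 708.0
10
```

Emit:
drive_tool(
  steps=[
    {"dx": 2, "dy": -1.5, "dz": 0, "rz": 1, "hand": 0},
    {"dx": 11.52, "dy": -8.25, "dz": 0.25, "rz": 3.87, "hand": 0.3},
    {"dx": 11.52, "dy": -8.25, "dz": 0.25, "rz": 3.87, "hand": 0.3},
    {"dx": 11.52, "dy": -8.25, "dz": 0.25, "rz": 3.87, "hand": 0.3},
    {"dx": 11.52, "dy": -8.25, "dz": 0.25, "rz": 3.87, "hand": 0.3},
    {"dx": 11.52, "dy": -8.25, "dz": 0.25, "rz": 3.87, "hand": 0.3},
    {"dx": 11.52, "dy": -8.25, "dz": 0.25, "rz": 3.87, "hand": 0.3},
    {"dx": 11.52, "dy": -8.25, "dz": 0.25, "rz": 3.87, "hand": 0.3},
    {"dx": 11.52, "dy": -8.25, "dz": 0.25, "rz": 3.87, "hand": 0.3},
    {"dx": 11.52, "dy": -8.25, "dz": 0.25, "rz": 3.87, "hand": 0.3},
    {"dx": 11.52, "dy": -8.25, "dz": 0.25, "rz": 3.87, "hand": 0.3},
    {"dx": 11.52, "dy": -8.25, "dz": 0.25, "rz": 3.87, "hand": 0.3},
    {"dx": 11.52, "dy": -8.25, "dz": 0.25, "rz": 3.87, "hand": 0.3},
    {"dx": 11.52, "dy": -8.25, "dz": 0.25, "rz": 3.87, "hand": 0.3},
    {"dx": 11.52, "dy": -8.25, "dz": 0.25, "rz": 3.87, "hand": 0.3},
    {"dx": 11.52, "dy": -8.25, "dz": 0.25, "rz": 3.87, "hand": 0.3},
    {"dx": 11.52, "dy": -8.25, "dz": 0.25, "rz": 3.87, "hand": 0.3},
    {"dx": 11.52, "dy": -8.25, "dz": 0.25, "rz": 3.87, "hand": 0.3},
  ],
)

```text
invalid input
```

Emit:
drive_tool(
  steps=[
    {"rx": 0, "ry": 0, "rz": 1.0, "dx": 2.0, "dy": -1.5, "dz": 0, "hand": 0},
  ],
)

```text
clock: 0.2
eef_pos: [0.2377, -0.5752, 0.2115]
eef_rot: [[0.971, 0.239, -0.004], [0.239, -0.971, -0.001], [-0.004, -0.0, -1.0]]
contact_force: [0.9, 1.2, -1.2]
opening: 0.0857
grasp_force: 0.0
```

```bash
python3 -c "
from h import *
plan(.622,-.033,.2)"
```

```text
d [10.057 -8.69   0.195] r [0.   0.04 2.77] mm 665.0
```

Emit:
drive_tool(
  steps=[
    {"rx": 0, "ry": 0, "rz": 2.77, "dx": 10.0, "dy": -8.69, "dz": 0.2, "hand": 0.3},
    {"rx": 0, "ry": 0, "rz": 2.77, "dx": 10.0, "dy": -8.69, "dz": 0.2, "hand": 0.3},
    {"rx": 0, "ry": 0, "rz": 2.77, "dx": 10.0, "dy": -8.69, "dz": 0.2, "hand": 0.3},
    {"rx": 0, "ry": 0, "rz": 2.77, "dx": 10.0, "dy": -8.69, "dz": 0.2, "hand": 0.3},
    {"rx": 0, "ry": 0, "rz": 2.77, "dx": 10.0, "dy": -8.69, "dz": 0.2, "hand": 0.3},
    {"rx": 0, "ry": 0, "rz": 2.77, "dx": 10.0, "dy": -8.69, "dz": 0.2, "hand": 0.3},
    {"rx": 0, "ry": 0, "rz": 2.77, "dx": 10.0, "dy": -8.69, "dz": 0.2, "hand": 0.3},
    {"rx": 0, "ry": 0, "rz": 2.77, "dx": 10.0, "dy": -8.69, "dz": 0.2, "hand": 0.3},
    {"rx": 0, "ry": 0, "rz": 2.77, "dx": 10.0, "dy": -8.69, "dz": 0.2, "hand": 0.3},
    {"rx": 0, "ry": 0, "rz": 2.77, "dx": 10.0, "dy": -8.69, "dz": 0.2, "hand": 0.3},
    {"rx": 0, "ry": 0, "rz": 2.77, "dx": 10.0, "dy": -8.69, "dz": 0.2, "hand": 0.3},
    {"rx": 0, "ry": 0, "rz": 2.77, "dx": 10.0, "dy": -8.69, "dz": 0.2, "hand": 0.3},
    {"rx": 0, "ry": 0, "rz": 2.77, "dx": 10.0, "dy": -8.69, "dz": 0.2, "hand": 0.3},
    {"rx": 0, "ry": 0, "rz": 2.77, "dx": 10.0, "dy": -8.69, "dz": 0.2, "hand": 0.3},
    {"rx": 0, "ry": 0, "rz": 2.77, "dx": 10.0, "dy": -8.69, "dz": 0.2, "hand": 0.3},
    {"rx": 0, "ry": 0, "rz": 2.77, "dx": 10.0, "dy": -8.69, "dz": 0.2, "hand": 0.3},
    {"rx": 0, "ry": 0, "rz": 2.77, "dx": 10.0, "dy": -8.69, "dz": 0.2, "hand": 0.3},
    {"rx": 0, "ry": 0, "rz": 2.77, "dx": 10.0, "dy": -8.69, "dz": 0.2, "hand": 0.3},
    {"rx": 0, "ry": 0, "rz": 2.77, "dx": 10.0, "dy": -8.69, "dz": 0.2, "hand": 0.3},
  ],
)

```text
clock: 2.1
eef_pos: [0.6196, -0.0281, 0.2032]
eef_rot: [[1.0, 0.007, 0.0], [0.007, -1.0, -0.0], [0.0, 0.0, -1.0]]
contact_force: [0.4, 0.8, -0.2]
opening: 0.06
grasp_force: 0.0
```

Emit:
drive_tool(
  steps=[
    {"rx": 0, "ry": 0, "rz": 0.08, "dx": 0.05, "dy": 0.1, "dz": 0.7, "hand": 0.3},
    {"rx": 0, "ry": 0, "rz": 0.08, "dx": 0.05, "dy": 0.1, "dz": 1.4, "hand": 0.3},
    {"rx": 0, "ry": 0, "rz": 0.08, "dx": 0.05, "dy": 0.1, "dz": 1.9, "hand": 0.3},
    {"rx": 0, "ry": 0, "rz": 0.08, "dx": 0.05, "dy": 0.1, "dz": 2.3, "hand": 0.3},
    {"rx": 0, "ry": 0, "rz": 0.08, "dx": 0.05, "dy": 0.1, "dz": 2.6, "hand": 0.3},
    {"rx": 0, "ry": 0, "rz": 0.08, "dx": 0.05, "dy": 0.1, "dz": 2.72, "hand": 0.3},
    {"rx": 0, "ry": 0, "rz": 0.08, "dx": 0.05, "dy": 0.1, "dz": 2.72, "hand": 0.3},
    {"rx": 0, "ry": 0, "rz": 0.08, "dx": 0.05, "dy": 0.1, "dz": 2.72, "hand": 0.3},
  ],
)

```text
clock: 2.9
eef_pos: [0.6231, -0.0318, 0.068]
eef_rot: [[1.0, 0.002, 0.001], [0.002, -1.0, -0.0], [0.001, 0.0, -1.0]]
contact_force: [-0.1, 1.1, 0.3]
opening: 0.0596
grasp_force: 0.0
```

```bash
python3 - <<'E'
from h import *
o=take("b")
A=cv2.resize(o["side"]["pixels"][130:250,170:320,::-1],None,fx=5,fy=5,interpolation=cv2.INTER_CUBIC);cv2.imwrite("pics/b1.png",A)
print(get_state()["eef_pos"])
E
```

```text
[ 0.62323836 -0.03179728  0.06819216]
```

View pics/b1.png

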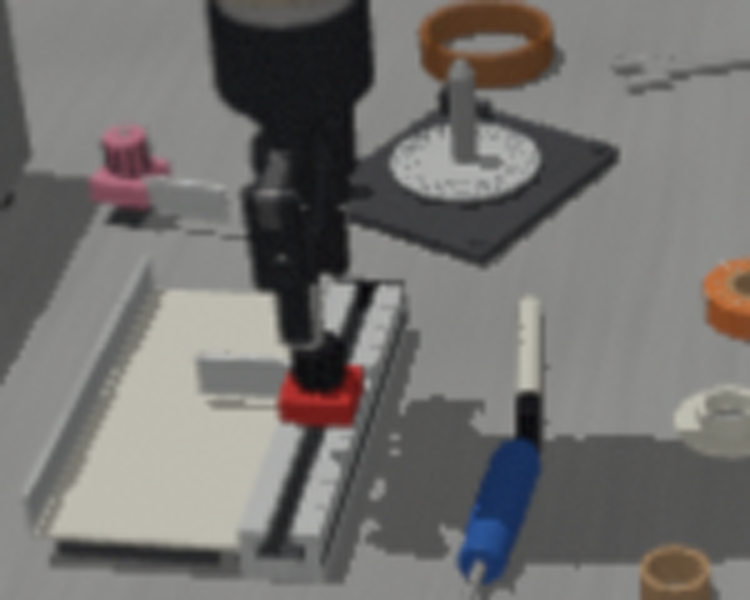

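The fingers straddle the knob, which sits at crop (320,360). I'll close on it.

Emit:
drive_tool(
  steps=[
    {"rx": 0, "ry": 0, "rz": 0, "dx": 0, "dy": 0, "dz": 0, "hand": 0.8},
    {"rx": 0, "ry": 0, "rz": 0, "dx": 0, "dy": 0, "dz": 0, "hand": 0.9},
    {"rx": 0, "ry": 0, "rz": 0, "dx": 0, "dy": 0, "dz": 0, "hand": 0.9},
    {"rx": 0, "ry": 0, "rz": 0, "dx": 0, "dy": 0, "dz": 0, "hand": 0.9},
    {"rx": 0, "ry": 0, "rz": 0, "dx": 0, "dy": 0, "dz": 0, "hand": 0.9},
    {"rx": 0, "ry": 0, "rz": 0, "dx": 0, "dy": 0, "dz": 0, "hand": 0.9},
  ],
)

```text
clock: 3.6
eef_pos: [0.6224, -0.0318, 0.0669]
eef_rot: [[1.0, 0.002, -0.0], [0.002, -1.0, 0.0], [-0.0, -0.0, -1.0]]
contact_force: [0.3, 0.6, 0.5]
opening: 0.0087
grasp_force: 0.0
```

```bash
python3 - <<'E'
from h import *
o=take("c")
A=cv2.resize(o["side"]["pixels"][150:235,190:290,::-1],None,fx=4,fy=4,interpolation=cv2.INTER_CUBIC)
B=cv2.resize(o["top"]["pixels"][110:195,240:340,::-1],None,fx=4,fy=4,interpolation=cv2.INTER_CUBIC)
cv2.imwrite("pics/c1.png",np.hstack([A,B]))
t=o["top"];print("proj tcp",proj(t,[get_state()["eef_pos"]]),proj(o["side"],[get_state()["eef_pos"]]))
E
```

```text
proj tcp [[291.36147693 155.54129636]] [[234.3808106  199.24541273]]
```

View pics/c1.png

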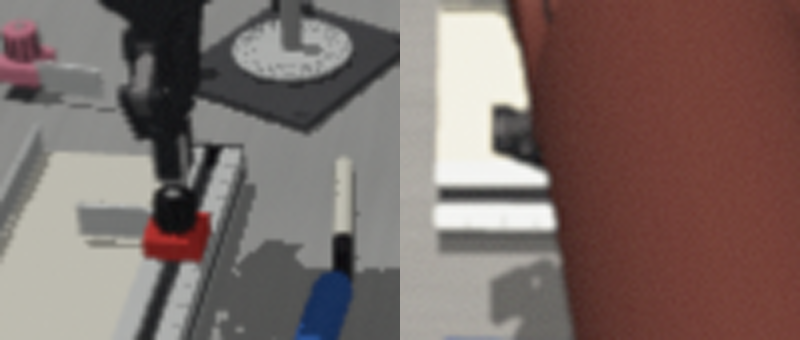

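```bash
python3 - <<'E'
from h import *
o=pickle.load(open("c.pkl","rb"));s=o["side"]
x=.6224
for y in(-.032,-.05,.0):
  for z in(.05,.07,.085,.1,.15): print(y,z,proj(s,[(x,y,z)])[0].round(1))
print("front finger b",proj(s,[(.623,-.0318+.03,.055)]), "knob top",proj(s,[(.622,-.033,.07)]))
st=get_state();print(st["eef_rot"].round(3).tolist(),st["opening"])
A=cv2.resize(s["pixels"][90:230,190:290,::-1],None,fx=6,fy=6,interpolation=cv2.INTER_CUBIC)[150:720]
p=pickle.load(open("b.pkl","rb"))["side"]
B=cv2.resize(p["pixels"][160:220,210:260,::-1],None,fx=4,fy=4,interpolation=cv2.INTER_CUBIC)
cv2.imwrite("pics/c2.png",np.hstack([A,np.pad(B,((0,A.shape[0]-B.shape[0]),(0,0),(0,0)))]))
E
```

```text
-0.032 0.05 [234.9 204.7]
-0.032 0.07 [234.3 198.2]
-0.032 0.085 [233.8 193.1]
-0.032 0.1 [233.3 188. ]
-0.032 0.15 [231.6 170.5]
-0.05 0.05 [236.4 200.7]
-0.05 0.07 [235.8 194.2]
-0.05 0.085 [235.3 189.2]
-0.05 0.1 [234.8 184.1]
-0.05 0.15 [233.2 166.7]
0.0 0.05 [232.3 212.1]
0.0 0.07 [231.6 205.5]
0.0 0.085 [231.  200.4]
0.0 0.1 [230.5 195.2]
0.0 0.15 [228.7 177.4]
front finger b [[232.01194299 210.03023042]] knob top [[234.53067268 197.94389942]]
[[1.0, 0.002, -0.0], [0.002, -1.0, 0.0], [-0.0, -0.0, -1.0]] 0.008327206211631018
```

View pics/c2.png

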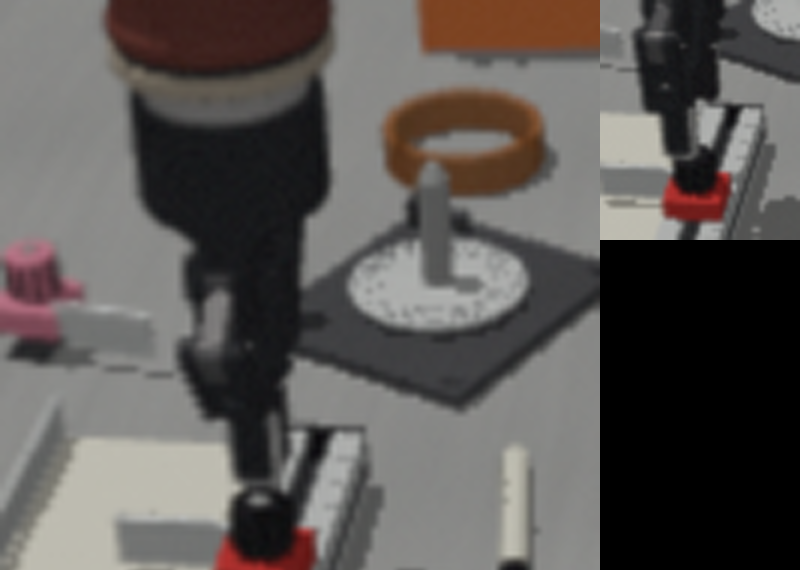

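```bash
python3 - <<'E'
from h import *
o=pickle.load(open("a.pkl","rb"));s=o["side"]
p=np.array([.2153,-.6129,.2121]);yv=np.array([.3314,-.9435,0])
for sg in(-1,1):
  for dz in(-.017,-.004,.02,.04,.06,.1): print(sg,dz,proj(s,[p+sg*yv*.043+[0,0,dz]])[0].round(1))
im=s["pixels"][0:70,360:430]
cv2.imwrite("pics/a2.png",cv2.resize(im[:,:,::-1],None,fx=8,fy=8,interpolation=cv2.INTER_CUBIC))
E
```

```text
-1 -0.017 [394.6  79.9]
-1 -0.004 [395.  76.]
-1 0.02 [395.7  68.8]
-1 0.04 [396.4  62.7]
-1 0.06 [397.   56.6]
-1 0.1 [398.2  44. ]
1 -0.017 [384.3  71.3]
1 -0.004 [384.6  67.6]
1 0.02 [385.2  60.7]
1 0.04 [385.7  54.8]
1 0.06 [386.3  48.9]
1 0.1 [387.3  36.9]
```

View pics/a2.png

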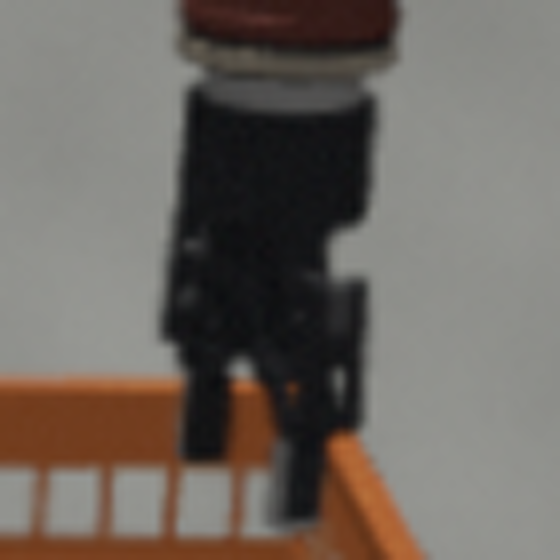

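The fingertips in the pictures sit about 26–34 mm higher than the reported TCP implies: (397.5,65.6) and (385.5,57.5) in the start view. So the reported TCP doesn't match the fingers along the tool's z. I'll calibrate by gently touching the knob's top (z = 70 mm) with the closed fingers.

Emit:
drive_tool(
  steps=[
    {"rx": 0, "ry": 0, "rz": 0, "dx": 0, "dy": 0, "dz": 0.02, "hand": 1},
    {"rx": 0, "ry": 0, "rz": 0, "dx": 0, "dy": 0, "dz": 0.04, "hand": 1},
    {"rx": 0, "ry": 0, "rz": 0, "dx": 0, "dy": 0, "dz": 0.06, "hand": 1},
    {"rx": 0, "ry": 0, "rz": 0, "dx": 0, "dy": 0, "dz": 0.08, "hand": 1},
    {"rx": 0, "ry": 0, "rz": 0, "dx": 0, "dy": 0, "dz": 0.1, "hand": 1},
  ],
)

```text
clock: 4.2
eef_pos: [0.6224, -0.0318, 0.0618]
eef_rot: [[1.0, 0.002, -0.0], [0.002, -1.0, 0.0], [-0.0, -0.0, -1.0]]
contact_force: [-0.4, -0.5, -0.5]
opening: -0.0
grasp_force: 0.0
```

Emit:
drive_tool(
  steps=[
    {"rx": 0, "ry": 0, "rz": 0, "dx": 0, "dy": 0, "dz": 0.02, "hand": 1},
    {"rx": 0, "ry": 0, "rz": 0, "dx": 0, "dy": 0, "dz": 0.04, "hand": 1},
    {"rx": 0, "ry": 0, "rz": 0, "dx": 0, "dy": 0, "dz": 0.06, "hand": 1},
    {"rx": 0, "ry": 0, "rz": 0, "dx": 0, "dy": 0, "dz": 0.08, "hand": 1},
  ],
)

```text
clock: 4.6
eef_pos: [0.6225, -0.0318, 0.0579]
eef_rot: [[1.0, 0.002, 0.0], [0.002, -1.0, 0.0], [0.0, -0.0, -1.0]]
contact_force: [0.2, -0.3, 0.4]
opening: -0.0002
grasp_force: 0.0
```

Emit:
drive_tool(
  steps=[
    {"rx": 0, "ry": 0, "rz": 0, "dx": 0, "dy": 0, "dz": 0.02, "hand": 1},
    {"rx": 0, "ry": 0, "rz": 0, "dx": 0, "dy": 0, "dz": 0.04, "hand": 1},
    {"rx": 0, "ry": 0, "rz": 0, "dx": 0, "dy": 0, "dz": 0.06, "hand": 1},
  ],
)

```text
clock: 4.9
eef_pos: [0.6224, -0.0318, 0.0549]
eef_rot: [[1.0, 0.002, 0.0], [0.002, -1.0, 0.0], [0.0, -0.0, -1.0]]
contact_force: [-0.0, -0.8, -0.1]
opening: 0.0003
grasp_force: 0.0
```

Emit:
drive_tool(
  steps=[
    {"rx": 0, "ry": 0, "rz": 0, "dx": 0, "dy": 0, "dz": 0.02, "hand": 1},
    {"rx": 0, "ry": 0, "rz": 0, "dx": 0, "dy": 0, "dz": 0.04, "hand": 1},
  ],
)

```text
clock: 5.1
eef_pos: [0.6224, -0.0317, 0.0528]
eef_rot: [[1.0, 0.002, -0.0], [0.002, -1.0, 0.0], [-0.0, -0.0, -1.0]]
contact_force: [-0.4, -0.5, -0.0]
opening: -0.0002
grasp_force: 0.0
```

Emit:
drive_tool(
  steps=[
    {"rx": 0, "ry": 0, "rz": 0, "dx": 0, "dy": 0, "dz": 0.02, "hand": 1},
    {"rx": 0, "ry": 0, "rz": 0, "dx": 0, "dy": 0, "dz": 0.03, "hand": 1},
  ],
)

```text
clock: 5.3
eef_pos: [0.6225, -0.0318, 0.0518]
eef_rot: [[1.0, 0.002, 0.0], [0.002, -1.0, -0.0], [0.0, 0.0, -1.0]]
contact_force: [-3.0, 0.5, 7.7]
opening: -0.0003
grasp_force: 3.8
```

The fingers touched at a reported z of 0.052, so the closed fingertips are 18 mm above the reported TCP. The true tool is therefore 35 mm higher than reported, and I'll command z 35 mm lower from here on.

Emit:
drive_tool(
  steps=[
    {"rx": 0, "ry": 0, "rz": 0, "dx": 0, "dy": 0, "dz": -0.3, "hand": 1},
    {"rx": 0, "ry": 0, "rz": 0, "dx": 0, "dy": 0, "dz": -0.3, "hand": 0.3},
    {"rx": 0, "ry": 0, "rz": 0, "dx": 0, "dy": 0, "dz": -0.3, "hand": 0.3},
    {"rx": 0, "ry": 0, "rz": 0, "dx": 0, "dy": 0, "dz": -0.3, "hand": 0.3},
    {"rx": 0, "ry": 0, "rz": 0, "dx": 0, "dy": 0, "dz": -0.3, "hand": 0.3},
    {"rx": 0, "ry": 0, "rz": 0, "dx": 0, "dy": 0, "dz": -0.3, "hand": 0.3},
    {"rx": 0, "ry": 0, "rz": 0, "dx": 0, "dy": 0, "dz": 0, "hand": 0.3},
    {"rx": 0, "ry": 0, "rz": 0, "dx": 0, "dy": 0, "dz": 0.2, "hand": 0.3},
    {"rx": 0, "ry": 0, "rz": 0, "dx": 0, "dy": 0, "dz": 0.38, "hand": 0.3},
    {"rx": 0, "ry": 0, "rz": 0, "dx": 0, "dy": 0, "dz": 0.38, "hand": 0.6},
    {"rx": 0, "ry": 0, "rz": 0, "dx": 0, "dy": 0, "dz": 0.38, "hand": 0.9},
    {"rx": 0, "ry": 0, "rz": 0, "dx": 0, "dy": 0, "dz": 0.38, "hand": 0.9},
    {"rx": 0, "ry": 0, "rz": 0, "dx": 0, "dy": 0, "dz": 0.38, "hand": 0.9},
    {"rx": 0, "ry": 0, "rz": 0, "dx": 0, "dy": 0, "dz": 0.38, "hand": 0.9},
    {"rx": 0, "ry": 0, "rz": 0, "dx": 0, "dy": 0, "dz": 0.38, "hand": 0.9},
  ],
)

```text
clock: 6.8
eef_pos: [0.6226, -0.0318, 0.0327]
eef_rot: [[1.0, 0.002, 0.0], [0.002, -1.0, 0.0], [0.0, -0.0, -1.0]]
contact_force: [-0.5, 0.5, -0.1]
opening: 0.0237
grasp_force: 58.9
```

Emit:
drive_tool(
  steps=[
    {"rx": 0, "ry": 0, "rz": 0, "dx": 0, "dy": -0.2, "dz": 0, "hand": 0.9},
    {"rx": 0, "ry": 0, "rz": 0, "dx": 0, "dy": -0.4, "dz": 0, "hand": 0.9},
    {"rx": 0, "ry": 0, "rz": 0, "dx": 0, "dy": -0.6, "dz": 0, "hand": 0.9},
    {"rx": 0, "ry": 0, "rz": 0, "dx": 0, "dy": -0.8, "dz": 0, "hand": 0.9},
  ],
)

```text
clock: 7.2
eef_pos: [0.6225, 0.0094, 0.0326]
eef_rot: [[1.0, 0.002, 0.0], [0.002, -1.0, -0.0], [0.0, 0.0, -1.0]]
contact_force: [0.8, -2.7, 3.3]
opening: 0.0238
grasp_force: 59.2
```

Small forces, so it slides freely.

Emit:
drive_tool(
  steps=[
    {"rx": 0, "ry": 0, "rz": 0, "dx": 0, "dy": -0.2, "dz": 0, "hand": 0.9},
    {"rx": 0, "ry": 0, "rz": 0, "dx": 0, "dy": -0.4, "dz": 0, "hand": 0.9},
    {"rx": 0, "ry": 0, "rz": 0, "dx": 0, "dy": -0.6, "dz": 0, "hand": 0.9},
    {"rx": 0, "ry": 0, "rz": 0, "dx": 0, "dy": -0.8, "dz": 0, "hand": 0.9},
    {"rx": 0, "ry": 0, "rz": 0, "dx": 0, "dy": -1.0, "dz": 0, "hand": 0.9},
    {"rx": 0, "ry": 0, "rz": 0, "dx": 0, "dy": -1.2, "dz": 0, "hand": 0.9},
    {"rx": 0, "ry": 0, "rz": 0, "dx": 0, "dy": -1.4, "dz": 0, "hand": 0.9},
    {"rx": 0, "ry": 0, "rz": 0, "dx": 0, "dy": -1.6, "dz": 0, "hand": 0.9},
    {"rx": 0, "ry": 0, "rz": 0, "dx": 0, "dy": -1.8, "dz": 0, "hand": 0.9},
    {"rx": 0, "ry": 0, "rz": 0, "dx": 0, "dy": -2.0, "dz": 0, "hand": 0.9},
    {"rx": 0, "ry": 0, "rz": 0, "dx": 0, "dy": -2.1, "dz": 0, "hand": 0.9},
    {"rx": 0, "ry": 0, "rz": 0, "dx": 0, "dy": -2.1, "dz": 0, "hand": 0.9},
  ],
)

```text
clock: 8.4
eef_pos: [0.6217, 0.115, 0.0321]
eef_rot: [[1.0, 0.004, -0.001], [0.004, -1.0, 0.001], [-0.001, -0.001, -1.0]]
contact_force: [-0.3, -0.3, -1.1]
opening: 0.0237
grasp_force: 58.9
```

```bash
python3 - <<'E'
from h import *
o=take("d");s=o["side"]
for k in("top","side"):
  m=cv2.inRange(cv2.cvtColor(o[k]["pixels"],cv2.COLOR_RGB2HSV),np.array((0,150,60)),np.array((4,255,255)))
  n,l,st,c=cv2.connectedComponentsWithStats(m)
  for i in range(1,n):
    if st[i,4]>25:print(k,st[i],c[i].round(1),onz(o[k],[c[i]],.038)[0].round(3))
print(get_state()["eef_pos"],get_state()["contact_force"])
E
```

```text
top [ 37 134  15  13 147] [ 43.7 140.1] [0.664 0.554 0.038]
side [ 18 216  11  10  73] [ 23.3 220.6] [1.168 0.072 0.038]
side [212 239  18  15 136] [221.3 247.7] [0.623 0.122 0.038]
side [127 271  25  25 309] [139.7 285.9] [0.766 0.263 0.038]
side [143 343  18  19 272] [151.8 352.3] [0.682 0.424 0.038]
[0.62206212 0.1130896  0.03221461] [-0.22968609 -0.84784931 -0.79913693]
```

Emit:
drive_tool(
  steps=[
    {"rx": 0, "ry": 0, "rz": 0, "dx": 0, "dy": 0, "dz": -0.3, "hand": 0.9},
    {"rx": 0, "ry": 0, "rz": 0, "dx": 0, "dy": 0, "dz": -0.7, "hand": 0.9},
    {"rx": 0, "ry": 0, "rz": 0.3, "dx": 0, "dy": -0.3, "dz": -1.1, "hand": 0.9},
    {"rx": 0, "ry": 0, "rz": 0.7, "dx": -0.3, "dy": -0.9, "dz": -1.1, "hand": 0.9},
    {"rx": 0, "ry": 0, "rz": 1.0, "dx": -0.6, "dy": -1.6, "dz": -1.1, "hand": 0.9},
    {"rx": 0, "ry": 0, "rz": 1.4, "dx": -0.9, "dy": -2.4, "dz": -1.1, "hand": 0.9},
    {"rx": 0, "ry": 0, "rz": 1.4, "dx": -1.24, "dy": -3.1, "dz": -1.1, "hand": 0.9},
    {"rx": 0, "ry": 0, "rz": 1.4, "dx": -1.24, "dy": -3.42, "dz": -1.1, "hand": 0.9},
    {"rx": 0, "ry": 0, "rz": 1.4, "dx": -1.24, "dy": -3.42, "dz": -0.8, "hand": 0.9},
    {"rx": 0, "ry": 0, "rz": 1.4, "dx": -1.24, "dy": -3.42, "dz": -0.4, "hand": 0.9},
    {"rx": 0, "ry": 0, "rz": 1.4, "dx": -1.24, "dy": -3.42, "dz": -0.1, "hand": 0.9},
    {"rx": 0, "ry": 0, "rz": 1.4, "dx": -1.24, "dy": -3.42, "dz": 0.1, "hand": 0.9},
    {"rx": 0, "ry": 0, "rz": 1.4, "dx": -1.24, "dy": -3.42, "dz": 0.17, "hand": 0.9},
    {"rx": 0, "ry": 0, "rz": 1.4, "dx": -1.24, "dy": -3.42, "dz": 0.17, "hand": 0.9},
  ],
)

```text
clock: 9.9
eef_pos: [0.56, 0.2836, 0.0236]
eef_rot: [[0.993, -0.121, -0.001], [-0.121, -0.993, -0.0], [-0.001, 0.0, -1.0]]
contact_force: [-0.3, -0.6, -2.0]
opening: 0.0238
grasp_force: 59.1
```

Emit:
drive_tool(
  steps=[
    {"rx": 0, "ry": 0, "rz": 0, "dx": 0, "dy": 0, "dz": 0.03, "hand": 0.9},
    {"rx": 0, "ry": 0, "rz": 0, "dx": 0, "dy": 0, "dz": 0.05, "hand": 0.9},
    {"rx": 0, "ry": 0, "rz": 0, "dx": 0, "dy": 0, "dz": 0.05, "hand": 0.3},
    {"rx": 0, "ry": 0, "rz": 0, "dx": 0, "dy": 0, "dz": 0.05, "hand": 0.3},
    {"rx": 0, "ry": 0, "rz": 0, "dx": 0, "dy": 0, "dz": 0.05, "hand": 0.2},
    {"rx": 0, "ry": 0, "rz": 0, "dx": 0, "dy": 0, "dz": 0.05, "hand": 0.2},
    {"rx": 0, "ry": 0, "rz": 0, "dx": 0, "dy": 0, "dz": 0.05, "hand": 0.2},
    {"rx": 0, "ry": 0, "rz": 0, "dx": 0, "dy": 0, "dz": -0.2, "hand": 0},
    {"rx": 0, "ry": 0, "rz": 0, "dx": 0, "dy": 0, "dz": -0.7, "hand": 0},
    {"rx": 0, "ry": 0, "rz": 0, "dx": 0, "dy": 0, "dz": -1.5, "hand": 0},
    {"rx": 0, "ry": 0, "rz": 0, "dx": 0, "dy": 0, "dz": -2, "hand": 0},
    {"rx": 0, "ry": 0, "rz": 0, "dx": 0, "dy": 0, "dz": -2, "hand": 0},
  ],
)

```text
clock: 11.1
eef_pos: [0.562, 0.2857, 0.1294]
eef_rot: [[0.993, -0.12, 0.007], [-0.12, -0.993, 0.003], [0.006, -0.004, -1.0]]
contact_force: [0.5, -0.2, -0.5]
opening: 0.0854
grasp_force: 0.0
```

```bash
python3 - <<'E'
from h import *
plan(.4105,.3312,.10,0)
E
```

```text
d [-3.121 -0.537  0.571] r [-0.04 -0.07 -1.38] mm 161.0
```

Emit:
drive_tool(
  steps=[
    {"rx": 0, "ry": 0, "rz": -0.6, "dx": -1.0, "dy": -0.2, "dz": 0.1, "hand": 0},
    {"rx": 0, "ry": 0, "rz": -1.0, "dx": -2.0, "dy": -0.4, "dz": 0.5, "hand": 0},
    {"rx": 0, "ry": 0, "rz": -1.38, "dx": -2.9, "dy": -0.5, "dz": 0.55, "hand": 0},
    {"rx": 0, "ry": 0, "rz": -1.38, "dx": -3.12, "dy": -0.53, "dz": 0.55, "hand": 0},
    {"rx": 0, "ry": 0, "rz": -1.38, "dx": -3.12, "dy": -0.53, "dz": 0.55, "hand": 0},
    {"rx": 0, "ry": 0, "rz": -1.38, "dx": -3.12, "dy": -0.53, "dz": 0.55, "hand": 0},
  ],
)

```text
clock: 11.7
eef_pos: [0.4093, 0.3288, 0.0969]
eef_rot: [[1.0, -0.001, 0.001], [-0.001, -1.0, 0.0], [0.001, -0.0, -1.0]]
contact_force: [0.3, -0.7, -0.4]
opening: 0.0856
grasp_force: 0.0
```

```bash
python3 - <<'E'
from h import *
plan(.4105,.3312,-.019,0)
o=take("e");t,s=o["top"],o["side"]
A=cv2.resize(s["pixels"][200:380,150:400,::-1],None,fx=2,fy=2,interpolation=cv2.INTER_CUBIC)
B=cv2.resize(t["pixels"][125:275,110:260,::-1],None,fx=2.4,fy=2.4,interpolation=cv2.INTER_CUBIC)
print(A.shape,B.shape)
cv2.imwrite("pics/e1.png",np.hstack([A[:360,:430],B[:360]]))
E
```

```text
d [ 0.02  -0.047  2.318] r [-0.   -0.01 -0.01] mm 116.0
(360, 500, 3) (360, 360, 3)
```

View pics/e1.png

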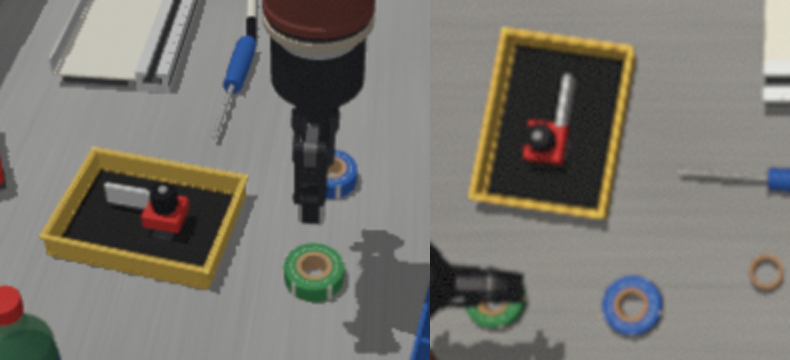

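The stop is in the tray, at e1 right panel (545,140). The gripper is over the green roll, so I'll descend and grip it.

Emit:
drive_tool(
  steps=[
    {"rx": 0, "ry": 0, "rz": 0, "dx": 0.02, "dy": -0.04, "dz": 0.6, "hand": 0},
    {"rx": 0, "ry": 0, "rz": 0, "dx": 0.02, "dy": -0.04, "dz": 1.2, "hand": 0},
    {"rx": 0, "ry": 0, "rz": 0, "dx": 0.02, "dy": -0.04, "dz": 1.7, "hand": 0},
    {"rx": 0, "ry": 0, "rz": 0, "dx": 0.02, "dy": -0.04, "dz": 2.1, "hand": 0},
    {"rx": 0, "ry": 0, "rz": 0, "dx": 0.02, "dy": -0.04, "dz": 2.31, "hand": 0},
    {"rx": 0, "ry": 0, "rz": 0, "dx": 0.02, "dy": -0.04, "dz": 2.31, "hand": 0.2},
    {"rx": 0, "ry": 0, "rz": 0, "dx": 0.02, "dy": -0.04, "dz": 2.31, "hand": 0.3},
    {"rx": 0, "ry": 0, "rz": 0, "dx": 0.02, "dy": -0.04, "dz": 2.31, "hand": 0.5},
    {"rx": 0, "ry": 0, "rz": 0, "dx": 0.02, "dy": -0.04, "dz": 2.31, "hand": 0.5},
    {"rx": 0, "ry": 0, "rz": 0, "dx": 0.02, "dy": -0.04, "dz": 2.31, "hand": 0.5},
    {"rx": 0, "ry": 0, "rz": 0, "dx": 0.02, "dy": -0.04, "dz": 2.31, "hand": 0.5},
  ],
)

```text
clock: 12.9
eef_pos: [0.4101, 0.3315, -0.0176]
eef_rot: [[1.0, -0.0, 0.002], [-0.0, -1.0, 0.001], [0.002, -0.001, -1.0]]
contact_force: [-1.3, -1.6, 6.0]
opening: 0.0559
grasp_force: 63.6
```

Emit:
drive_tool(
  steps=[
    {"rx": 0, "ry": 0, "rz": 0, "dx": 0, "dy": 0, "dz": -0.4, "hand": 0.5},
    {"rx": 0, "ry": 0, "rz": 0, "dx": 0, "dy": 0, "dz": -1.2, "hand": 0.5},
    {"rx": 0, "ry": 0, "rz": 0, "dx": 0, "dy": 0, "dz": -2, "hand": 0.5},
    {"rx": 0, "ry": 0, "rz": 0, "dx": 0.1, "dy": 0.3, "dz": -2.9, "hand": 0.5},
    {"rx": 0, "ry": 0, "rz": 0, "dx": 0.3, "dy": 1.0, "dz": -2.9, "hand": 0.5},
    {"rx": 0, "ry": 0, "rz": 0, "dx": 0.6, "dy": 2.0, "dz": -2.9, "hand": 0.5},
    {"rx": 0, "ry": 0, "rz": 0, "dx": 0.9, "dy": 3.0, "dz": -2.9, "hand": 0.5},
    {"rx": 0, "ry": 0, "rz": 0, "dx": 1.2, "dy": 4.0, "dz": -2.9, "hand": 0.5},
    {"rx": 0, "ry": 0, "rz": 0, "dx": 1.5, "dy": 5.0, "dz": -2.9, "hand": 0.5},
    {"rx": 0, "ry": 0, "rz": 0, "dx": 1.8, "dy": 6.0, "dz": -2.9, "hand": 0.5},
    {"rx": 0, "ry": 0, "rz": 0, "dx": 2.1, "dy": 7.0, "dz": -2.9, "hand": 0.5},
    {"rx": 0, "ry": 0, "rz": 0, "dx": 2.4, "dy": 8.0, "dz": -2.9, "hand": 0.5},
    {"rx": 0, "ry": 0, "rz": 0, "dx": 2.7, "dy": 9.0, "dz": -2.9, "hand": 0.5},
    {"rx": 0, "ry": 0, "rz": 0, "dx": 3.0, "dy": 10.0, "dz": -2.9, "hand": 0.5},
    {"rx": 0, "ry": 0, "rz": 0, "dx": 3.3, "dy": 11.0, "dz": -2.9, "hand": 0.5},
    {"rx": 0, "ry": 0, "rz": 0, "dx": 3.6, "dy": 12.0, "dz": -2.9, "hand": 0.5},
    {"rx": 0, "ry": 0, "rz": 0, "dx": 3.77, "dy": 12.7, "dz": -2.9, "hand": 0.5},
    {"rx": 0, "ry": 0, "rz": 0, "dx": 3.77, "dy": 12.94, "dz": -2.9, "hand": 0.5},
    {"rx": 0, "ry": 0, "rz": 0, "dx": 3.77, "dy": 12.94, "dz": -2.9, "hand": 0.5},
    {"rx": 0, "ry": 0, "rz": 0, "dx": 3.77, "dy": 12.94, "dz": -2.9, "hand": 0.5},
  ],
)

```text
clock: 14.9
eef_pos: [0.5978, -0.3158, 0.1262]
eef_rot: [[1.0, -0.001, 0.001], [-0.001, -1.0, 0.0], [0.001, -0.0, -1.0]]
contact_force: [-0.4, 1.1, -1.6]
opening: 0.0557
grasp_force: 64.3
```

```bash
python3 - <<'E'
from h import *
o=take("f");s=o["side"];plan(.5985,-.3155,.127,0)
a,st=cen(s,(45,80,30),(85,255,255),(200,60,340,190));print(a,st)
p=get_state()["eef_pos"];print("green mid at z",p[2]+.0176+.010,onz(s,[a],p[2]+.0276),p)
A=cv2.resize(s["pixels"][60:190,210:340,::-1],None,fx=4,fy=4,interpolation=cv2.INTER_CUBIC)
cv2.imwrite("pics/f1.png",A)
E
```

```text
d [ 0.006  0.028 -0.012] r [-0.01 -0.01  0.02] mm 2.0
[265.71354167 119.77604167] [263 113   7  14]
green mid at z 0.15399471461374262 [[ 0.58375445 -0.31683288  0.15399471]] [ 0.59817735 -0.31411053  0.12639471]
```

View pics/f1.png

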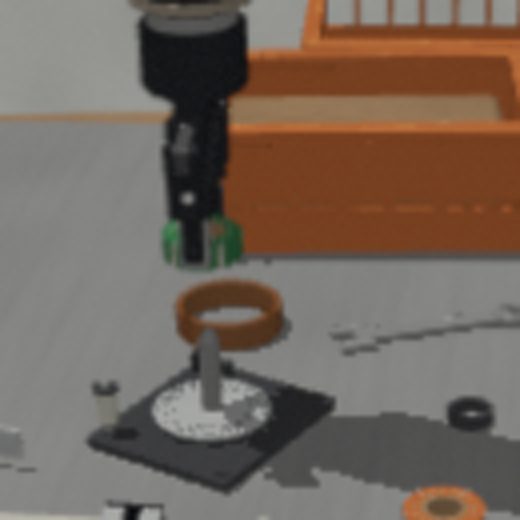

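```bash
python3 - <<'E'
from h import *
o=pickle.load(open("f.pkl","rb"));s=o["side"]
print(proj(s,[(.5982,-.3148,.154),(.5985,-.3155,.084),(.5985,-.3155,.018),(.6,-.32,.084)]).round(1))
print(onz(s,[(260.75,120.4)],.154))
h,_=hull(s,(45,60,20),(90,255,255),(240,105,280,130));print(h.min(0),h.max(0))
E
```

```text
[[260.7 119.9]
 [261.7 141.5]
 [262.7 160.9]
 [261.5 140.8]]
[[ 0.59738905 -0.3115143   0.154     ]]
[263 113] [270 126]
```

The roll centre, at about side (260.8,120.4), lines up with the spindle column (262). I'll lower it onto the spindle.

Emit:
drive_tool(
  steps=[
    {"rx": 0, "ry": 0, "rz": 0, "dx": 0, "dy": 0, "dz": 0.5, "hand": 0.5},
    {"rx": 0, "ry": 0, "rz": 0, "dx": 0, "dy": 0, "dz": 0.9, "hand": 0.5},
    {"rx": 0, "ry": 0, "rz": 0, "dx": 0, "dy": 0, "dz": 1.1, "hand": 0.5},
    {"rx": 0, "ry": 0, "rz": 0, "dx": 0, "dy": 0, "dz": 1.25, "hand": 0.5},
    {"rx": 0, "ry": 0, "rz": 0, "dx": 0, "dy": 0, "dz": 1.4, "hand": 0.5},
    {"rx": 0, "ry": 0, "rz": 0, "dx": 0, "dy": 0, "dz": 1.5, "hand": 0.5},
    {"rx": 0, "ry": 0, "rz": 0, "dx": 0, "dy": 0, "dz": 1.6, "hand": 0.5},
  ],
)

```text
clock: 15.7
eef_pos: [0.5981, -0.3159, 0.0461]
eef_rot: [[1.0, 0.0, 0.001], [0.0, -1.0, -0.0], [0.001, 0.0, -1.0]]
contact_force: [0.7, 0.2, -1.4]
opening: 0.0559
grasp_force: 64.2
```

Emit:
drive_tool(
  steps=[
    {"rx": 0, "ry": 0, "rz": 0, "dx": 0, "dy": 0, "dz": 0.2, "hand": 0.5},
    {"rx": 0, "ry": 0, "rz": 0, "dx": 0, "dy": 0, "dz": 0.4, "hand": 0.5},
    {"rx": 0, "ry": 0, "rz": 0, "dx": 0, "dy": 0, "dz": 0.6, "hand": 0.5},
    {"rx": 0, "ry": 0, "rz": 0, "dx": 0, "dy": 0, "dz": 0.7, "hand": 0.5},
    {"rx": 0, "ry": 0, "rz": 0, "dx": 0, "dy": 0, "dz": 0.75, "hand": 0.5},
    {"rx": 0, "ry": 0, "rz": 0, "dx": 0, "dy": 0, "dz": 0.8, "hand": 0.5},
    {"rx": 0, "ry": 0, "rz": 0, "dx": 0, "dy": 0, "dz": 0.83, "hand": 0.5},
  ],
)

```text
clock: 16.4
eef_pos: [0.5979, -0.3159, 0.0045]
eef_rot: [[1.0, 0.0, 0.0], [0.0, -1.0, -0.0], [0.0, 0.0, -1.0]]
contact_force: [-0.5, 0.3, -1.1]
opening: 0.0562
grasp_force: 64.2
```

Emit:
drive_tool(
  steps=[
    {"rx": 0, "ry": 0, "rz": 0, "dx": 0, "dy": 0, "dz": 0.03, "hand": 0.5},
    {"rx": 0, "ry": 0, "rz": 0, "dx": 0, "dy": 0, "dz": 0.06, "hand": 0.5},
    {"rx": 0, "ry": 0, "rz": 0, "dx": 0, "dy": 0, "dz": 0.06, "hand": 0.5},
  ],
)

```text
clock: 16.7
eef_pos: [0.5977, -0.3158, 0.0013]
eef_rot: [[1.0, 0.0, -0.0], [0.0, -1.0, 0.0], [-0.0, -0.0, -1.0]]
contact_force: [0.2, 0.9, -1.2]
opening: 0.0565
grasp_force: 64.2
```

Emit:
drive_tool(
  steps=[
    {"rx": 0, "ry": 0, "rz": 0, "dx": 0, "dy": 0, "dz": 0, "hand": 0.15},
    {"rx": 0, "ry": 0, "rz": 0, "dx": 0, "dy": 0, "dz": 0, "hand": 0.15},
    {"rx": 0, "ry": 0, "rz": 0, "dx": 0, "dy": 0, "dz": 0, "hand": 0.1},
    {"rx": 0, "ry": 0, "rz": 0, "dx": 0, "dy": 0, "dz": -0.2, "hand": 0.1},
    {"rx": 0, "ry": 0, "rz": 0, "dx": 0, "dy": 0, "dz": -0.7, "hand": 0.1},
    {"rx": 0, "ry": 0, "rz": 0, "dx": 0, "dy": 0, "dz": -1.5, "hand": 0.1},
    {"rx": 0, "ry": 0, "rz": 0, "dx": 0, "dy": 0, "dz": -2.4, "hand": 0.4},
    {"rx": 0, "ry": 0, "rz": 0, "dx": 0, "dy": 0, "dz": -2.4, "hand": 0.4},
  ],
)

```text
clock: 17.5
eef_pos: [0.6014, -0.3175, 0.13]
eef_rot: [[1.0, -0.0, 0.011], [-0.0, -1.0, -0.005], [0.011, 0.005, -1.0]]
contact_force: [1.2, -0.1, 0.6]
opening: 0.0514
grasp_force: 0.0
```

```bash
python3 - <<'E'
from h import *
o=take("g");plan(.4212,-.0785,.06,0)
a,st=cen(o["side"],(45,80,30),(85,255,255),(230,130,300,190));print(a,st,onz(o["side"],[a],.028).round(4),proj(o["side"],[(.598,-.3155,.028)]))
E
```

```text
d [-3.554 -4.758  1.258] r [ 0.02 -0.04  0.  ] mm 304.0
[262.31923715 158.08789386] [253 152  19  14] [[ 0.5992 -0.3152  0.028 ]] [[262.733354   158.04917765]]
```

Emit:
drive_tool(
  steps=[
    {"rx": 0, "ry": 0, "rz": 0, "dx": -0.3, "dy": -0.4, "dz": 0, "hand": 0.4},
    {"rx": 0, "ry": 0, "rz": 0, "dx": -0.8, "dy": -1.1, "dz": 0.1, "hand": 0.4},
    {"rx": 0, "ry": 0, "rz": 0, "dx": -1.3, "dy": -1.8, "dz": 0.3, "hand": 0.4},
    {"rx": 0, "ry": 0, "rz": 0, "dx": -1.9, "dy": -2.5, "dz": 0.5, "hand": 0.4},
    {"rx": 0, "ry": 0, "rz": 0, "dx": -2.4, "dy": -3.2, "dz": 0.7, "hand": 0.4},
    {"rx": 0, "ry": 0, "rz": 0, "dx": -2.9, "dy": -3.9, "dz": 0.9, "hand": 0.4},
    {"rx": 0, "ry": 0, "rz": 0, "dx": -3.4, "dy": -4.6, "dz": 1.1, "hand": 0.4},
    {"rx": 0, "ry": 0, "rz": 0, "dx": -3.55, "dy": -4.76, "dz": 1.25, "hand": 0.4},
    {"rx": 0, "ry": 0, "rz": 0, "dx": -3.55, "dy": -4.76, "dz": 1.25, "hand": 0.4},
    {"rx": 0, "ry": 0, "rz": 0, "dx": -3.55, "dy": -4.76, "dz": 1.25, "hand": 0.4},
  ],
)

```text
clock: 18.6
eef_pos: [0.4207, -0.0787, 0.059]
eef_rot: [[1.0, -0.0, 0.0], [-0.0, -1.0, -0.0], [0.0, 0.0, -1.0]]
contact_force: [1.0, -0.7, 0.8]
opening: 0.0512
grasp_force: 0.0
```

```bash
python3 - <<'E'
from h import *
plan(.4212,-.0785,-.0135,0);print(get_state()["q"].round(2))
E
```

```text
d [ 0.011 -0.003  1.45 ] r [ 0. -0. -0.] mm 73.0
[ 0.35  0.05 -0.27  2.15  0.02  0.95 -1.5 ]
```

Emit:
drive_tool(
  steps=[
    {"rx": 0, "ry": 0, "rz": 0, "dx": 0.01, "dy": 0, "dz": 0.5, "hand": 0.4},
    {"rx": 0, "ry": 0, "rz": 0, "dx": 0.01, "dy": 0, "dz": 1.0, "hand": 0.4},
    {"rx": 0, "ry": 0, "rz": 0, "dx": 0.01, "dy": 0, "dz": 1.3, "hand": 0.4},
    {"rx": 0, "ry": 0, "rz": 0, "dx": 0.01, "dy": 0, "dz": 1.45, "hand": 0.4},
    {"rx": 0, "ry": 0, "rz": 0, "dx": 0.01, "dy": 0, "dz": 1.45, "hand": 0.4},
    {"rx": 0, "ry": 0, "rz": 0, "dx": 0.01, "dy": 0, "dz": 1.45, "hand": 0.5},
    {"rx": 0, "ry": 0, "rz": 0, "dx": 0.01, "dy": 0, "dz": 1.45, "hand": 0.7},
    {"rx": 0, "ry": 0, "rz": 0, "dx": 0.01, "dy": 0, "dz": 1.45, "hand": 0.8},
    {"rx": 0, "ry": 0, "rz": 0, "dx": 0.01, "dy": 0, "dz": 1.45, "hand": 0.8},
    {"rx": 0, "ry": 0, "rz": 0, "dx": 0.01, "dy": 0, "dz": 1.45, "hand": 0.8},
    {"rx": 0, "ry": 0, "rz": 0, "dx": 0.01, "dy": 0, "dz": 1.45, "hand": 0.8},
  ],
)

```text
clock: 19.7
eef_pos: [0.4217, -0.0782, -0.0124]
eef_rot: [[1.0, -0.0, 0.002], [-0.0, -1.0, -0.001], [0.002, 0.001, -1.0]]
contact_force: [-0.5, -0.9, 6.7]
opening: 0.0315
grasp_force: 59.3
```

Emit:
drive_tool(
  steps=[
    {"rx": 0, "ry": 0, "rz": 0, "dx": 0, "dy": 0, "dz": -0.3, "hand": 0.8},
    {"rx": 0, "ry": 0, "rz": 0, "dx": 0, "dy": 0, "dz": -0.9, "hand": 0.8},
    {"rx": 0, "ry": 0, "rz": 0, "dx": 0, "dy": 0, "dz": -1.6, "hand": 0.8},
    {"rx": 0, "ry": 0, "rz": 0, "dx": 0.3, "dy": 0.4, "dz": -2.3, "hand": 0.8},
    {"rx": 0, "ry": 0, "rz": 0, "dx": 0.8, "dy": 1.1, "dz": -2.55, "hand": 0.8},
    {"rx": 0, "ry": 0, "rz": 0, "dx": 1.3, "dy": 1.8, "dz": -2.55, "hand": 0.8},
    {"rx": 0, "ry": 0, "rz": 0, "dx": 1.9, "dy": 2.5, "dz": -2.55, "hand": 0.8},
    {"rx": 0, "ry": 0, "rz": 0, "dx": 2.4, "dy": 3.2, "dz": -2.55, "hand": 0.8},
    {"rx": 0, "ry": 0, "rz": 0, "dx": 2.9, "dy": 3.9, "dz": -2.55, "hand": 0.8},
    {"rx": 0, "ry": 0, "rz": 0, "dx": 3.3, "dy": 4.5, "dz": -2.55, "hand": 0.8},
    {"rx": 0, "ry": 0, "rz": 0, "dx": 3.53, "dy": 4.75, "dz": -2.55, "hand": 0.8},
    {"rx": 0, "ry": 0, "rz": 0, "dx": 3.53, "dy": 4.75, "dz": -2.55, "hand": 0.8},
    {"rx": 0, "ry": 0, "rz": 0, "dx": 3.53, "dy": 4.75, "dz": -2.55, "hand": 0.8},
  ],
)

```text
clock: 21.0
eef_pos: [0.5971, -0.3149, 0.1139]
eef_rot: [[1.0, 0.0, -0.0], [0.0, -1.0, 0.001], [-0.0, -0.001, -1.0]]
contact_force: [0.6, -0.8, -1.0]
opening: 0.0313
grasp_force: 59.9
```

```bash
python3 - <<'E'
from h import *
o=take("i");s=o["side"];plan(.598,-.3152,.0276,0)
m,st=hull(s,(0,0,165),(180,60,255),(238,115,285,140));print(m.min(0),m.max(0))
p=get_state()["eef_pos"];print(p,"flange mid proj",proj(s,[(p[0],p[1],p[2]+.0124+.002)]),"tip",proj(s,[(.598,-.3155,.084)]))
cv2.imwrite("pics/i1.png",cv2.resize(s["pixels"][90:180,215:310,::-1],None,fx=5,fy=5,interpolation=cv2.INTER_CUBIC))
E
```

```text
d [0.02  0.021 1.733] r [-0.01 -0.    0.01] mm 87.0
[252 126] [257 131]
[ 0.59699524 -0.31419789  0.11426259] flange mid proj [[261.44164959 128.00480914]] tip [[261.87742018 141.50746748]]
```

View pics/i1.png

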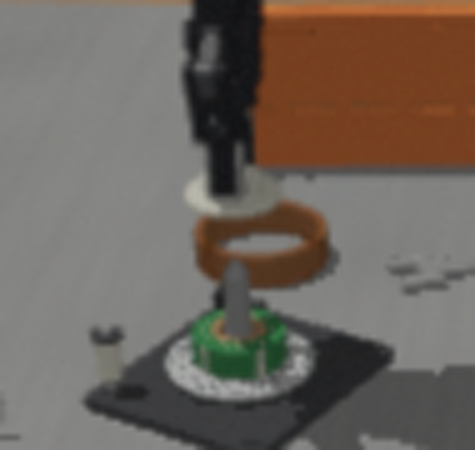

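The spacer hangs level and in line with the spindle (crop columns 235 and 236), and the green roll is seated on the flange. I'll lower the spacer.

Emit:
drive_tool(
  steps=[
    {"rx": 0, "ry": 0, "rz": 0, "dx": 0.02, "dy": 0.02, "dz": 0.4, "hand": 0.8},
    {"rx": 0, "ry": 0, "rz": 0, "dx": 0.02, "dy": 0.02, "dz": 0.7, "hand": 0.8},
    {"rx": 0, "ry": 0, "rz": 0, "dx": 0.02, "dy": 0.02, "dz": 0.9, "hand": 0.8},
    {"rx": 0, "ry": 0, "rz": 0, "dx": 0.02, "dy": 0.02, "dz": 1.05, "hand": 0.8},
    {"rx": 0, "ry": 0, "rz": 0, "dx": 0.02, "dy": 0.02, "dz": 1.2, "hand": 0.8},
    {"rx": 0, "ry": 0, "rz": 0, "dx": 0.02, "dy": 0.02, "dz": 1.35, "hand": 0.8},
    {"rx": 0, "ry": 0, "rz": 0, "dx": 0.02, "dy": 0.02, "dz": 1.5, "hand": 0.8},
    {"rx": 0, "ry": 0, "rz": 0, "dx": 0.02, "dy": 0.02, "dz": 1.6, "hand": 0.8},
    {"rx": 0, "ry": 0, "rz": 0, "dx": 0.02, "dy": 0.02, "dz": 1.68, "hand": 0.8},
    {"rx": 0, "ry": 0, "rz": 0, "dx": 0.02, "dy": 0.02, "dz": 1.72, "hand": 0.8},
    {"rx": 0, "ry": 0, "rz": 0, "dx": 0.02, "dy": 0.02, "dz": 1.74, "hand": 0.8},
  ],
)

```text
clock: 22.2
eef_pos: [0.5983, -0.3163, 0.0268]
eef_rot: [[1.0, 0.0, 0.0], [0.0, -1.0, 0.0], [0.0, -0.0, -1.0]]
contact_force: [-0.5, 0.0, -0.4]
opening: 0.0311
grasp_force: 59.9
```

Emit:
drive_tool(
  steps=[
    {"rx": 0, "ry": 0, "rz": 0, "dx": 0, "dy": 0, "dz": 0, "hand": 0.35},
    {"rx": 0, "ry": 0, "rz": 0, "dx": 0, "dy": 0, "dz": 0, "hand": 0.35},
    {"rx": 0, "ry": 0, "rz": 0, "dx": 0, "dy": 0, "dz": 0, "hand": 0.35},
    {"rx": 0, "ry": 0, "rz": 0, "dx": 0, "dy": 0, "dz": 0, "hand": 0.35},
    {"rx": 0, "ry": 0, "rz": 0, "dx": 0, "dy": 0, "dz": -0.2, "hand": 0.35},
    {"rx": 0, "ry": 0, "rz": 0, "dx": 0, "dy": 0, "dz": -0.7, "hand": 0.2},
    {"rx": 0, "ry": 0, "rz": 0, "dx": 0, "dy": 0, "dz": -1.4, "hand": 0},
    {"rx": 0, "ry": 0, "rz": 0, "dx": 0, "dy": 0, "dz": -2.0, "hand": 0},
    {"rx": 0, "ry": 0, "rz": 0, "dx": 0, "dy": 0, "dz": -2.0, "hand": 0},
  ],
)

```text
clock: 23.1
eef_pos: [0.6009, -0.3176, 0.1333]
eef_rot: [[1.0, -0.0, 0.008], [-0.0, -1.0, -0.004], [0.008, 0.004, -1.0]]
contact_force: [0.6, 0.1, 1.2]
opening: 0.0854
grasp_force: 0.0
```

```bash
python3 - <<'E'
from h import *
o=take("j");plan(.4138,-.1866,.06,0)
m,st=hull(o["side"],(0,0,165),(180,60,255),(240,135,285,157));print(m.min(0),m.max(0),st,proj(o["side"],[(.598,-.3155,.042)]))
E
```

```text
d [-3.702 -2.602  1.359] r [ 0.01 -0.02  0.  ] mm 236.0
[254 151] [258 156] [254 151   5   6  19] [[262.52210228 153.97963343]]
```

Emit:
drive_tool(
  steps=[
    {"rx": 0, "ry": 0, "rz": 0, "dx": -0.4, "dy": -0.3, "dz": 0, "hand": 0},
    {"rx": 0, "ry": 0, "rz": 0, "dx": -1.0, "dy": -0.7, "dz": 0.1, "hand": 0},
    {"rx": 0, "ry": 0, "rz": 0, "dx": -1.7, "dy": -1.2, "dz": 0.3, "hand": 0},
    {"rx": 0, "ry": 0, "rz": 0, "dx": -2.4, "dy": -1.7, "dz": 0.6, "hand": 0},
    {"rx": 0, "ry": 0, "rz": 0, "dx": -3.1, "dy": -2.2, "dz": 0.9, "hand": 0},
    {"rx": 0, "ry": 0, "rz": 0, "dx": -3.7, "dy": -2.6, "dz": 1.2, "hand": 0},
    {"rx": 0, "ry": 0, "rz": 0, "dx": -3.7, "dy": -2.6, "dz": 1.36, "hand": 0},
    {"rx": 0, "ry": 0, "rz": 0, "dx": -3.7, "dy": -2.6, "dz": 1.36, "hand": 0},
    {"rx": 0, "ry": 0, "rz": 0, "dx": -3.7, "dy": -2.6, "dz": 1.36, "hand": 0},
  ],
)

```text
clock: 24.1
eef_pos: [0.4139, -0.1868, 0.0591]
eef_rot: [[1.0, -0.0, 0.0], [-0.0, -1.0, 0.0], [0.0, -0.0, -1.0]]
contact_force: [0.8, 0.0, 0.2]
opening: 0.0855
grasp_force: 0.0
```

```bash
python3 - <<'E'
from h import *
plan(.4138,-.1866,-.018,0);print(get_state()["q"].round(2))
E
```

```text
d [-0.002 -0.003  1.542] r [-0. -0. -0.] mm 77.0
[ 0.49  0.09 -0.17  2.09  0.02  0.95 -1.26]
```

Emit:
drive_tool(
  steps=[
    {"rx": 0, "ry": 0, "rz": 0, "dx": 0, "dy": 0, "dz": 0.5, "hand": 0},
    {"rx": 0, "ry": 0, "rz": 0, "dx": 0, "dy": 0, "dz": 1.0, "hand": 0},
    {"rx": 0, "ry": 0, "rz": 0, "dx": 0, "dy": 0, "dz": 1.4, "hand": 0},
    {"rx": 0, "ry": 0, "rz": 0, "dx": 0, "dy": 0, "dz": 1.54, "hand": 0},
    {"rx": 0, "ry": 0, "rz": 0, "dx": 0, "dy": 0, "dz": 1.54, "hand": 0.2},
    {"rx": 0, "ry": 0, "rz": 0, "dx": 0, "dy": 0, "dz": 1.54, "hand": 0.3},
    {"rx": 0, "ry": 0, "rz": 0, "dx": 0, "dy": 0, "dz": 1.54, "hand": 0.5},
    {"rx": 0, "ry": 0, "rz": 0, "dx": 0, "dy": 0, "dz": 1.54, "hand": 0.5},
    {"rx": 0, "ry": 0, "rz": 0, "dx": 0, "dy": 0, "dz": 1.54, "hand": 0.5},
    {"rx": 0, "ry": 0, "rz": 0, "dx": 0, "dy": 0, "dz": 1.54, "hand": 0.5},
  ],
)

```text
clock: 25.1
eef_pos: [0.4143, -0.1867, -0.0164]
eef_rot: [[1.0, -0.0, 0.002], [-0.0, -1.0, -0.001], [0.002, 0.001, -1.0]]
contact_force: [-1.7, 0.2, 5.8]
opening: 0.0555
grasp_force: 62.5
```

Emit:
drive_tool(
  steps=[
    {"rx": 0, "ry": 0, "rz": 0, "dx": 0, "dy": 0, "dz": -0.3, "hand": 0.5},
    {"rx": 0, "ry": 0, "rz": 0, "dx": 0, "dy": 0, "dz": -0.9, "hand": 0.5},
    {"rx": 0, "ry": 0, "rz": 0, "dx": 0, "dy": 0, "dz": -1.6, "hand": 0.5},
    {"rx": 0, "ry": 0, "rz": 0, "dx": 0.2, "dy": 0.1, "dz": -2.3, "hand": 0.5},
    {"rx": 0, "ry": 0, "rz": 0, "dx": 0.7, "dy": 0.5, "dz": -2.63, "hand": 0.5},
    {"rx": 0, "ry": 0, "rz": 0, "dx": 1.4, "dy": 1.0, "dz": -2.63, "hand": 0.5},
    {"rx": 0, "ry": 0, "rz": 0, "dx": 2.1, "dy": 1.5, "dz": -2.63, "hand": 0.5},
    {"rx": 0, "ry": 0, "rz": 0, "dx": 2.8, "dy": 2.0, "dz": -2.63, "hand": 0.5},
    {"rx": 0, "ry": 0, "rz": 0, "dx": 3.4, "dy": 2.4, "dz": -2.63, "hand": 0.5},
    {"rx": 0, "ry": 0, "rz": 0, "dx": 3.67, "dy": 2.58, "dz": -2.63, "hand": 0.5},
    {"rx": 0, "ry": 0, "rz": 0, "dx": 3.67, "dy": 2.58, "dz": -2.63, "hand": 0.5},
    {"rx": 0, "ry": 0, "rz": 0, "dx": 3.67, "dy": 2.58, "dz": -2.63, "hand": 0.5},
  ],
)

```text
clock: 26.3
eef_pos: [0.5965, -0.3152, 0.1138]
eef_rot: [[1.0, -0.0, 0.0], [-0.0, -1.0, 0.0], [0.0, -0.0, -1.0]]
contact_force: [0.6, 0.3, -1.4]
opening: 0.0551
grasp_force: 64.2
```

```bash
python3 - <<'E'
from h import *
o=take("k");s=o["side"];plan(.598,-.3155,.0375,0)
p=get_state()["eef_pos"];print(p,"orange proj",proj(s,[(p[0],p[1],p[2]+.0164+.01)]))
cv2.imwrite("pics/k1.png",cv2.resize(s["pixels"][90:180,215:310,::-1],None,fx=5,fy=5,interpolation=cv2.INTER_CUBIC))
E
```

```text
d [0.037 0.012 1.53 ] r [-0. -0.  0.] mm 77.0
[ 0.5961629  -0.31488634  0.11401818] orange proj [[261.57602852 124.22520236]]
```

View pics/k1.png

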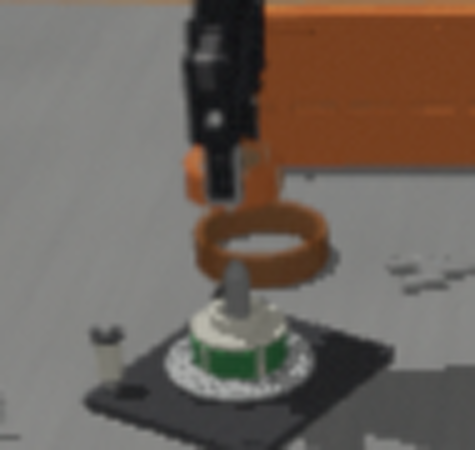

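The spacer is seated on the green roll, and the orange roll hangs in line with the spindle (crop columns 233 and 236). I'll lower it.

Emit:
drive_tool(
  steps=[
    {"rx": 0, "ry": 0, "rz": 0, "dx": 0.03, "dy": 0.01, "dz": 0.4, "hand": 0.5},
    {"rx": 0, "ry": 0, "rz": 0, "dx": 0.03, "dy": 0.01, "dz": 0.7, "hand": 0.5},
    {"rx": 0, "ry": 0, "rz": 0, "dx": 0.03, "dy": 0.01, "dz": 0.9, "hand": 0.5},
    {"rx": 0, "ry": 0, "rz": 0, "dx": 0.03, "dy": 0.01, "dz": 1.05, "hand": 0.5},
    {"rx": 0, "ry": 0, "rz": 0, "dx": 0.03, "dy": 0.01, "dz": 1.2, "hand": 0.5},
    {"rx": 0, "ry": 0, "rz": 0, "dx": 0.03, "dy": 0.01, "dz": 1.32, "hand": 0.5},
    {"rx": 0, "ry": 0, "rz": 0, "dx": 0.03, "dy": 0.01, "dz": 1.42, "hand": 0.5},
    {"rx": 0, "ry": 0, "rz": 0, "dx": 0.03, "dy": 0.01, "dz": 1.5, "hand": 0.5},
    {"rx": 0, "ry": 0, "rz": 0, "dx": 0.03, "dy": 0.01, "dz": 1.54, "hand": 0.5},
    {"rx": 0, "ry": 0, "rz": 0, "dx": 0.03, "dy": 0.01, "dz": 1.54, "hand": 0.5},
  ],
)

```text
clock: 27.4
eef_pos: [0.5981, -0.3158, 0.0362]
eef_rot: [[1.0, 0.0, -0.0], [0.0, -1.0, 0.0], [-0.0, -0.0, -1.0]]
contact_force: [-0.1, -0.0, -1.5]
opening: 0.0554
grasp_force: 64.2
```

Emit:
drive_tool(
  steps=[
    {"rx": 0, "ry": 0, "rz": 0, "dx": 0, "dy": 0, "dz": 0, "hand": 0.1},
    {"rx": 0, "ry": 0, "rz": 0, "dx": 0, "dy": 0, "dz": 0, "hand": 0.1},
    {"rx": 0, "ry": 0, "rz": 0, "dx": 0, "dy": 0, "dz": 0, "hand": 0.1},
    {"rx": 0, "ry": 0, "rz": 0, "dx": 0, "dy": 0, "dz": -0.2, "hand": 0.1},
    {"rx": 0, "ry": 0, "rz": 0, "dx": 0, "dy": 0, "dz": -0.7, "hand": 0.1},
    {"rx": 0, "ry": 0, "rz": 0, "dx": 0, "dy": 0, "dz": -1.4, "hand": 0.4},
    {"rx": 0, "ry": 0, "rz": 0, "dx": 0, "dy": 0, "dz": -1.8, "hand": 0.4},
    {"rx": 0, "ry": 0, "rz": 0, "dx": 0, "dy": 0, "dz": -1.8, "hand": 0.4},
  ],
)

```text
clock: 28.2
eef_pos: [0.6003, -0.3168, 0.1314]
eef_rot: [[1.0, -0.0, 0.006], [-0.0, -1.0, -0.003], [0.006, 0.003, -1.0]]
contact_force: [0.9, 0.0, -0.0]
opening: 0.0514
grasp_force: 0.0
```

```bash
python3 - <<'E'
from h import *
o=take("l");plan(.4022,-.3425,.06,0)
a,st=cen(o["side"],(5,150,80),(18,255,255),(243,135,282,160));print(a,st,proj(o["side"],[(.598,-.3155,.062)]))
E
```

```text
d [-3.927  0.53   1.342] r [ 0.01 -0.01  0.  ] mm 209.0
[264.42783505 143.63230241] [253 135  27  20] [[262.21716035 148.09019781]]
```

Emit:
drive_tool(
  steps=[
    {"rx": 0, "ry": 0, "rz": 0, "dx": -0.5, "dy": 0.05, "dz": 0, "hand": 0.3},
    {"rx": 0, "ry": 0, "rz": 0, "dx": -1.2, "dy": 0.15, "dz": 0.1, "hand": 0.3},
    {"rx": 0, "ry": 0, "rz": 0, "dx": -2.0, "dy": 0.25, "dz": 0.3, "hand": 0.3},
    {"rx": 0, "ry": 0, "rz": 0, "dx": -2.8, "dy": 0.35, "dz": 0.6, "hand": 0.3},
    {"rx": 0, "ry": 0, "rz": 0, "dx": -3.5, "dy": 0.45, "dz": 0.9, "hand": 0.3},
    {"rx": 0, "ry": 0, "rz": 0, "dx": -3.9, "dy": 0.53, "dz": 1.2, "hand": 0.3},
    {"rx": 0, "ry": 0, "rz": 0, "dx": -3.92, "dy": 0.53, "dz": 1.34, "hand": 0.3},
    {"rx": 0, "ry": 0, "rz": 0, "dx": -3.92, "dy": 0.53, "dz": 1.34, "hand": 0.3},
    {"rx": 0, "ry": 0, "rz": 0, "dx": -3.92, "dy": 0.53, "dz": 1.34, "hand": 0.3},
  ],
)

```text
clock: 29.2
eef_pos: [0.4033, -0.3418, 0.0595]
eef_rot: [[1.0, 0.001, 0.0], [0.001, -1.0, 0.0], [0.0, -0.0, -1.0]]
contact_force: [-0.3, -0.1, 0.6]
opening: 0.0597
grasp_force: 0.0
```

```bash
python3 - <<'E'
from h import *
plan(.4022,-.3425,-.0155,0)
E
```

```text
d [-0.023  0.014  1.499] r [-0.   -0.    0.01] mm 75.0
```

Emit:
drive_tool(
  steps=[
    {"rx": 0, "ry": 0, "rz": 0, "dx": -0.02, "dy": 0.01, "dz": 0.5, "hand": 0.3},
    {"rx": 0, "ry": 0, "rz": 0, "dx": -0.02, "dy": 0.01, "dz": 1.0, "hand": 0.3},
    {"rx": 0, "ry": 0, "rz": 0, "dx": -0.02, "dy": 0.01, "dz": 1.35, "hand": 0.3},
    {"rx": 0, "ry": 0, "rz": 0, "dx": -0.02, "dy": 0.01, "dz": 1.5, "hand": 0.3},
    {"rx": 0, "ry": 0, "rz": 0, "dx": -0.02, "dy": 0.01, "dz": 1.5, "hand": 0.4},
    {"rx": 0, "ry": 0, "rz": 0, "dx": -0.02, "dy": 0.01, "dz": 1.5, "hand": 0.5},
    {"rx": 0, "ry": 0, "rz": 0, "dx": -0.02, "dy": 0.01, "dz": 1.5, "hand": 0.8},
    {"rx": 0, "ry": 0, "rz": 0, "dx": -0.02, "dy": 0.01, "dz": 1.5, "hand": 0.8},
    {"rx": 0, "ry": 0, "rz": 0, "dx": -0.02, "dy": 0.01, "dz": 1.5, "hand": 0.8},
    {"rx": 0, "ry": 0, "rz": 0, "dx": -0.02, "dy": 0.01, "dz": 1.5, "hand": 0.8},
  ],
)

```text
clock: 30.2
eef_pos: [0.4023, -0.3433, -0.0139]
eef_rot: [[1.0, 0.0, 0.002], [0.0, -1.0, -0.001], [0.002, 0.001, -1.0]]
contact_force: [-1.2, 1.6, 5.1]
opening: 0.0333
grasp_force: 59.0
```

Emit:
drive_tool(
  steps=[
    {"rx": 0, "ry": 0, "rz": 0, "dx": 0, "dy": 0, "dz": -0.3, "hand": 0.8},
    {"rx": 0, "ry": 0, "rz": 0, "dx": 0, "dy": 0, "dz": -0.9, "hand": 0.8},
    {"rx": 0, "ry": 0, "rz": 0, "dx": 0, "dy": 0, "dz": -1.6, "hand": 0.8},
    {"rx": 0, "ry": 0, "rz": 0, "dx": 0.2, "dy": 0, "dz": -2.3, "hand": 0.8},
    {"rx": 0, "ry": 0, "rz": 0, "dx": 0.8, "dy": -0.1, "dz": -2.68, "hand": 0.8},
    {"rx": 0, "ry": 0, "rz": 0, "dx": 1.6, "dy": -0.2, "dz": -2.68, "hand": 0.8},
    {"rx": 0, "ry": 0, "rz": 0, "dx": 2.4, "dy": -0.35, "dz": -2.68, "hand": 0.8},
    {"rx": 0, "ry": 0, "rz": 0, "dx": 3.2, "dy": -0.5, "dz": -2.68, "hand": 0.8},
    {"rx": 0, "ry": 0, "rz": 0, "dx": 3.7, "dy": -0.56, "dz": -2.68, "hand": 0.8},
    {"rx": 0, "ry": 0, "rz": 0, "dx": 3.91, "dy": -0.56, "dz": -2.68, "hand": 0.8},
    {"rx": 0, "ry": 0, "rz": 0, "dx": 3.91, "dy": -0.56, "dz": -2.68, "hand": 0.8},
    {"rx": 0, "ry": 0, "rz": 0, "dx": 3.91, "dy": -0.56, "dz": -2.68, "hand": 0.8},
  ],
)

```text
clock: 31.4
eef_pos: [0.5955, -0.3158, 0.1187]
eef_rot: [[1.0, -0.001, -0.001], [-0.001, -1.0, -0.001], [-0.001, 0.001, -1.0]]
contact_force: [-0.2, 0.2, -0.4]
opening: 0.0325
grasp_force: 59.8
```

```bash
python3 - <<'E'
from h import *
o=take("m");s=o["side"];plan(.598,-.3155,.0597,0)
p=get_state()["eef_pos"];print(p,"collar proj",proj(s,[(p[0],p[1],p[2]+.0139+.006)]))
cv2.imwrite("pics/m1.png",cv2.resize(s["pixels"][90:180,215:310,::-1],None,fx=5,fy=5,interpolation=cv2.INTER_CUBIC))
E
```

```text
d [ 0.056 -0.01   1.182] r [ 0.01  0.01 -0.02] mm 59.0
[ 0.59523739 -0.31596998  0.11879857] collar proj [[261.97802206 124.61777766]]
```

View pics/m1.png

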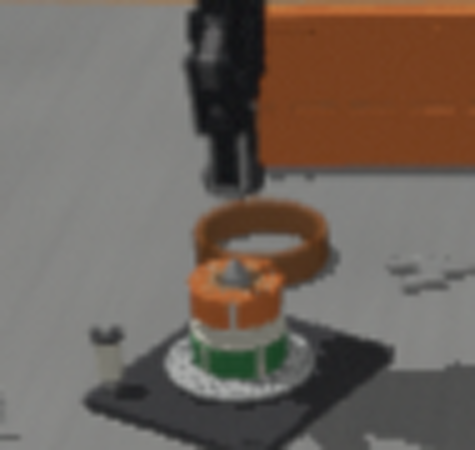

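The orange roll is seated and level, and the collar (crop column 234) is over the spindle tip (236). I'll lower it with a small +x correction.

Emit:
drive_tool(
  steps=[
    {"rx": 0, "ry": 0, "rz": 0, "dx": 0.05, "dy": -0.01, "dz": 0.3, "hand": 0.8},
    {"rx": 0, "ry": 0, "rz": 0, "dx": 0.05, "dy": -0.01, "dz": 0.6, "hand": 0.8},
    {"rx": 0, "ry": 0, "rz": 0, "dx": 0.05, "dy": -0.01, "dz": 0.8, "hand": 0.8},
    {"rx": 0, "ry": 0, "rz": 0, "dx": 0.05, "dy": -0.01, "dz": 0.95, "hand": 0.8},
    {"rx": 0, "ry": 0, "rz": 0, "dx": 0.05, "dy": -0.01, "dz": 1.05, "hand": 0.8},
    {"rx": 0, "ry": 0, "rz": 0, "dx": 0.05, "dy": -0.01, "dz": 1.13, "hand": 0.8},
    {"rx": 0, "ry": 0, "rz": 0, "dx": 0.05, "dy": -0.01, "dz": 1.19, "hand": 0.8},
    {"rx": 0, "ry": 0, "rz": 0, "dx": 0.05, "dy": -0.01, "dz": 1.19, "hand": 0.8},
  ],
)

```text
clock: 32.3
eef_pos: [0.5992, -0.3143, 0.0587]
eef_rot: [[1.0, 0.0, -0.0], [0.0, -1.0, 0.0], [-0.0, -0.0, -1.0]]
contact_force: [0.1, -0.3, -0.3]
opening: 0.0324
grasp_force: 59.8
```

Emit:
drive_tool(
  steps=[
    {"rx": 0, "ry": 0, "rz": 0, "dx": 0, "dy": 0, "dz": 0, "hand": 0.4},
    {"rx": 0, "ry": 0, "rz": 0, "dx": 0, "dy": 0, "dz": 0, "hand": 0.3},
    {"rx": 0, "ry": 0, "rz": 0, "dx": 0, "dy": 0, "dz": 0, "hand": 0.3},
    {"rx": 0, "ry": 0, "rz": 0, "dx": 0, "dy": 0, "dz": 0, "hand": 0.3},
    {"rx": 0, "ry": 0, "rz": 0, "dx": 0, "dy": 0, "dz": -0.2, "hand": 0.3},
    {"rx": 0, "ry": 0, "rz": 0, "dx": 0, "dy": 0, "dz": -0.7, "hand": 0.3},
    {"rx": 0, "ry": 0, "rz": 0, "dx": 0, "dy": 0, "dz": -1.4, "hand": 0.3},
    {"rx": 0, "ry": 0, "rz": 0, "dx": -0.5, "dy": 0, "dz": -2, "hand": 0.3},
    {"rx": 0, "ry": 0, "rz": 0, "dx": -1.4, "dy": 0, "dz": -2, "hand": 0.3},
    {"rx": 0, "ry": 0, "rz": 0, "dx": -2.4, "dy": 0, "dz": -2, "hand": 0.3},
    {"rx": 0, "ry": 0, "rz": 0, "dx": -2.8, "dy": 0, "dz": -2, "hand": 0.3},
    {"rx": 0, "ry": 0, "rz": 0, "dx": -2.8, "dy": 0, "dz": -2, "hand": 0.3},
    {"rx": 0, "ry": 0, "rz": 0, "dx": -2.8, "dy": 0, "dz": -2, "hand": 0.3},
  ],
)

```text
clock: 33.6
eef_pos: [0.4596, -0.3146, 0.1601]
eef_rot: [[1.0, -0.0, 0.002], [-0.0, -1.0, -0.001], [0.002, 0.001, -1.0]]
contact_force: [0.3, 0.2, -0.2]
opening: 0.0598
grasp_force: 0.0
```

```bash
python3 - <<'E'
from h import *
o=take("n");s,t=o["side"],o["top"]
A=cv2.resize(s["pixels"][110:190,215:310,::-1],None,fx=4,fy=4,interpolation=cv2.INTER_CUBIC)
B=cv2.resize(t["pixels"][125:205,365:460,::-1],None,fx=4,fy=4,interpolation=cv2.INTER_CUBIC)
C=cv2.resize(t["pixels"][130:270,120:280,::-1],None,fx=1.7,fy=1.7)
D=np.zeros((320+C.shape[0],760,3),np.uint8);D[:320,:380]=A;D[:320,380:]=B;D[320:,:C.shape[1]]=C
cv2.imwrite("pics/n1.png",D);print(D.shape)
a,_=cen(t,(100,120,40),(125,255,255),(175,235,215,270));print("blue",onz(t,[a],.01))
print("collar proj side",proj(s,[(.599,-.315,.078)]),"top",proj(t,[(.599,-.315,.084)]))
E
```

```text
(558, 760, 3)
blue [[0.4034607  0.19648976 0.01      ]]
collar proj side [[261.61161942 143.3786633 ]] top [[417.27065282 164.18608322]]
```

View pics/n1.png

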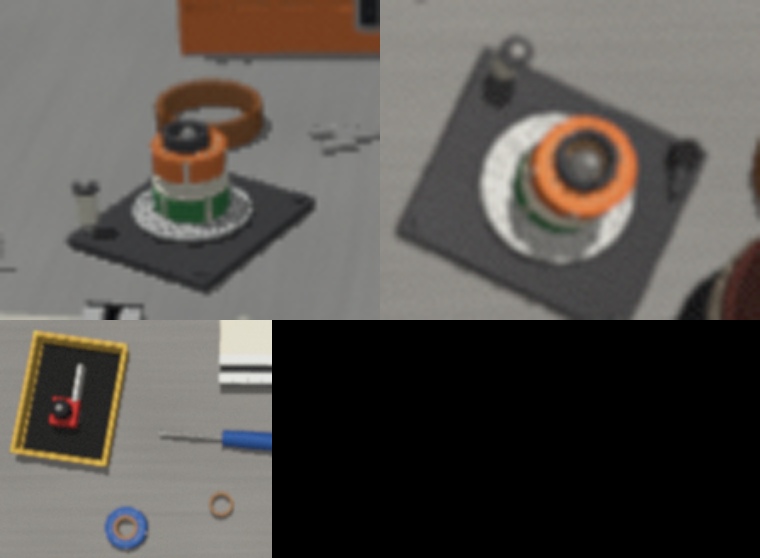

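The picture shows the stack complete and level: green, white, orange and collar at n1 (190,165), with the spindle inside the collar. The stop lies in the tray and the blue roll hasn't moved.

```bash
python3 -c "
from cell import job_done
print(job_done())"
```

```text
the job is handed in; nothing more can be done
None
```

The job is handed in at about 34 s of the 128 s limit: the stop is in the tray, the spindle carries green roll, spacer, orange roll and collar seated in that order, and the blue roll has not moved. The hand-in returned no verdict, so this rests on the final pictures.

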